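# Shim the rocking router bed and mount its fixture plate

### The arm

A 7-joint arm with a two-finger parallel gripper is mounted at the origin on the work surface. World frame = base frame: x ahead of the robot, y to its left, z up, the work surface at z = 0. Lengths are in mm, angles in rad, forces in N, time in s.
With the tool pointing down it reaches from about 400 to 875 mm from the base axis. Payload 4.4 kg.
Tool frame: the origin (TCP) lies at the very end of the fingers, on their centre line; the grasp point (between the pads) lies 19 mm behind it; z points along the fingers, y is the line along which they close (so a half turn about z gives the same grasp; the last joint's range is limited). The gripper opens to 85 mm and grips with 20 to 120 N. Pads are 22 mm wide; open, the fingers measure 114 mm over their backs; the gripper's body (76 mm by 85 mm) begins 54 mm behind the grasp point. The pads swing forward as they close: fully open they stand 13 mm farther back than shut.
Start: joints at [-0.066, 0.628, 0.038, 1.517, -0.027, 0.996, -0.02], TCP at [650.014, 0.028, 208.713] pointing down, gripper open.
Joint ranges: [-3.06, 3.06], [-0.37, 2.12], [-1.25, 1.32], [0.18, 2.47], [-1.1, 4.24], [0.23, 1.98], [-2.94, 2.94]. Speed limits (rad/s): [2.57, 2.57, 3.14, 3.14, 3.14, 3.14, 3.14].

### API

Orientations are given as [roll, pitch, yaw] about the fixed x, y, z axes, in that order (R = Rz(yaw) Ry(pitch) Rx(roll)).
In Python, from station import arm gives the robot as it stands. The module is installed in compiled form; this text tells all that it offers.
- The arm moves only by the tool move_arm, never from a script. Its argument "increments" is one flat list of numbers, 4 for each row, row after row: the shift along the tool's x, y, z in mm, then the turn about the tool's z in rad. In form: [dx, dy, dz, roll, dx, dy, dz, roll, ...]. A call has 1 to 20 rows; each row is the pose to reach, as a shift and turn from the pose commanded when the call began, along the tool's axes at that moment; what a row does not reach only later rows make up. A row lasts 1/10 s, in which the tool goes at most 50 mm and 8.59 degrees, less where a joint would pass 70% of its speed; a pose out of reach is approached as far as the arm can. A call with a gripper value outside its range is refused whole. "grip" is the finger opening in mm, from 0 to 85.4, set as the call begins (left out, the last holds). The fingers move at their own pace and stop on an object; the grip force is fixed at half the most. Time passes only in rows, so rows that repeat a pose let the fingers close. It gives the time, the measured TCP pose, the force, the opening and the grip force at its end, in the units of the state.
- arm.state(): the state, without advancing time (a new reading comes with each control period).
- arm.read_camera(name): name is "scene" or "side" or "wrist"; returns a dict with "pixels" (420x560x3 uint8, red, green, blue), "fx", "fy", "cx", "cy" (pixels), "k1" (the pictures are not rectified: a ray, as slopes to the right and down, at radius r is drawn at 1 + k1 r^2 times it, then the intrinsics apply), "origin" and "rotation" of the camera in the world. Camera axes: x right, y down, z forward; pixel columns grow to the right and rows downward; lengths in mm; the calibration is good to about 2 mm. A picture is of the moment at which its call begins. There is no depth.
- arm.finish_job(): hands the job in; it is judged then, once.
The state is a dict: "t": time; "joint_positions": joint angles; "joint_vel": joint speeds; "joint_torque": joint torques, N m; "tool_pos": TCP position; "eef_rot": TCP orientation; "wrist_force": force on the tool from outside, world axes, zero at the start; "torque": the same for the moment, N m; "opening": opening from 0.0 (shut) to 1.0 (fully open); "finger_force": force on a finger pad.
Only numpy, scipy, OpenCV 4.12 (cv2) and the standard library are available. Lean on these libraries where they do the work, as an engineer would, in place of code of your own. Each camera call takes 0.05 s, during which the arm holds its last target. There are 200 camera calls.

### The job

The plywood router bed rocks because the foot under its yellow corner is short: slide red shims under that foot one on top of another until no more will fit, then press down on the yellow corner with the fingertips for about a second to prove that it no longer rocks. After that lower the aluminium fixture plate over the bed's two dowel pins so that it lies flush on the bed, and drop every red shim you did not need into the blue tray. Leave the other things on the bench alone.

Things in the scene. Friction and masses are not known exactly. Their poses are not given: they have to be found in the camera images.
- bed (a joint): rocking angle (rad) of the router bed about the line through its two screwed-down diagonal feet; it cannot slide. 0 = at rest, short foot hanging 26.5 mm above the bench (it rises no higher); positive = short corner sinking, 0.2 = fully down. About 1 N on the yellow lug tips it; let go, it returns. Three shims under the foot leave 2.5 mm of play, about 0.02 rad; two leave about 0.08
- lug: yellow square lug, 44 x 44 x 12 mm, level with the deck, on the right-hand edge of the bed near its front corner, carrying the short foot. Part of the bed. Origin under its centre, at bench level while joint bed is 0; axes as the bed's: x from its front edge to its rear, y to its left, z up
- foot (a point): centre of the underside of the short foot, a dark steel disc foot 34 mm across (3 mm lead-in chamfer) and 21.5 mm long, under the middle of the yellow lug; axes as the bed's. Shims slide in along bed +x from the front (robot's side) or along bed +y from the right; both sides are open. A shim carries the foot when this point is over it, 8 mm or more in from its ends
- spot (a point): centre of the top of the yellow lug, straight above the short foot: the place to press
- seat (a point): point on the top of the bed's deck (plywood, 180 x 180 x 12 mm, top 60 mm above the bench) midway between the two dowel pins, where the centre of the plate's underside belongs; 10 mm in front and 30 mm right of the deck's centre; axes as the bed's. Pins: 55 mm either side along bed x, 10 mm across, 22 mm high, top 6 mm tapered. The plate's weight tips the bed onto the shims by the remaining play
- motor (a point): centre of the top of the black motor, 42 mm square and 40 mm high, that stands on the rear left corner of the deck (top 100 mm above the bench): an obstacle
- plate: aluminium fixture plate 150 x 100 x 10 mm (x, y, z), 0.7 kg, with two 13 mm through holes on its x axis at +55 and -55 mm; black grip bar on top, 60 mm long along x, 16 mm wide, rising from 10 to 45 mm above the underside. Origin at the centre of its underside. It may go on either way round
- tray: blue open plastic tray, outside 158 x 98 x 50 mm (x, y, z), walls and floor 4 mm, loose, 0.5 kg; origin at the centre of its underside
- shim1: red plastic shim, a flat strip 110 x 36 x 8 mm (along its x, y, z), 30 g, lying flat; origin at the centre of its underside; may be absent
- shim2: red plastic shim, a flat strip 110 x 36 x 8 mm (along its x, y, z), 30 g, lying flat; origin at the centre of its underside; may be absent
- shim3: red plastic shim, a flat strip 110 x 36 x 8 mm (along its x, y, z), 30 g, lying flat; origin at the centre of its underside; may be absent
- shim4: red plastic shim, a flat strip 110 x 36 x 8 mm (along its x, y, z), 30 g, lying flat; origin at the centre of its underside; may be absent
- shim5: red plastic shim, a flat strip 110 x 36 x 8 mm (along its x, y, z), 30 g, lying flat; origin at the centre of its underside; may be absent
- shim6: red plastic shim, a flat strip 110 x 36 x 8 mm (along its x, y, z), 30 g, lying flat; origin at the centre of its underside; may be absent
- oil: bystander: amber bottle, 48 mm across, 110 mm high, origin under its centre; leave alone
- driver: bystander: screwdriver, 190 mm long, lying on the bench; leave alone
- clamp: bystander: black hold-down clamp bar, 90 x 24 x 26 mm, origin under its centre; leave alone
- old_shim_x: one more red shim like the others (110 x 36 x 8 mm, same origin and axes), in some starts already lying under the short foot, put in from the front, along bed x, absent in others. It may stay there
- old_shim_y: one more red shim like the others (110 x 36 x 8 mm, same origin and axes), in some starts already lying under the short foot, put in from the right, along bed y, absent in others. It may stay there
Mind the look-alikes: they are no part of the job. What is shaped like the shim6 but pink or turquoise is not meant.

How it is judged (in metres and radians):
On the way, in this order (a step that is already met when the one before it is completed fails the run):
1. with enough shims under the short foot, the fingers press the yellow lug down and the bed does not rock (contact force between the fingers and lug above 3 N and value of joint bed below 0.045 rad), for 0.3 s.
2. the fixture plate lies flush on the bed over both dowel pins, and the bed stays steady (x of plate in the frame of seat between -0.005 and 0.005 m and y of plate in the frame of seat between -0.005 and 0.005 m and z of plate in the frame of seat below 0.004 m and angle between the x axis of plate and the x axis of seat, either way round below 0.06 rad and angle between the z axis of plate and the z axis of seat, either way round below 0.05 rad and value of joint bed below 0.045 rad), for 0.3 s.
At the end, for the whole second after the job is handed in: Plate flush over both pins (5 mm, 4 mm in height, 0.06 rad); bed rocked under 0.045 rad by its weight; every shim present lies under the short foot (foot centre over it, 8 mm or more from its ends) or in the tray below its rim; all at rest (all of step 2 and linear speed of each of plate, shim1, shim2, shim3, shim4, shim5, shim6, old_shim_x, old_shim_y below 0.02 m/s and angular speed of plate below 0.2 rad/s and ((x of foot in the frame of shim1 between -0.047 and 0.047 m and y of foot in the frame of shim1 between -0.018 and 0.018 m and height (world z) of shim1 below 0.024 m) or (x of shim1 in the frame of tray between -0.075 and 0.075 m and y of shim1 in the frame of tray between -0.046 and 0.046 m and z of shim1 in the frame of tray below 0.045 m)) and ((x of foot in the frame of shim2 between -0.047 and 0.047 m and y of foot in the frame of shim2 between -0.018 and 0.018 m and height (world z) of shim2 below 0.024 m) or (x of shim2 in the frame of tray between -0.075 and 0.075 m and y of shim2 in the frame of tray between -0.046 and 0.046 m and z of shim2 in the frame of tray below 0.045 m)) and ((x of foot in the frame of shim3 between -0.047 and 0.047 m and y of foot in the frame of shim3 between -0.018 and 0.018 m and height (world z) of shim3 below 0.024 m) or (x of shim3 in the frame of tray between -0.075 and 0.075 m and y of shim3 in the frame of tray between -0.046 and 0.046 m and z of shim3 in the frame of tray below 0.045 m)) and ((x of foot in the frame of shim4 between -0.047 and 0.047 m and y of foot in the frame of shim4 between -0.018 and 0.018 m and height (world z) of shim4 below 0.024 m) or (x of shim4 in the frame of tray between -0.075 and 0.075 m and y of shim4 in the frame of tray between -0.046 and 0.046 m and z of shim4 in the frame of tray below 0.045 m)) and ((x of foot in the frame of shim5 between -0.047 and 0.047 m and y of foot in the frame of shim5 between -0.018 and 0.018 m and height (world z) of shim5 below 0.024 m) or (x of shim5 in the frame of tray between -0.075 and 0.075 m and y of shim5 in the frame of tray between -0.046 and 0.046 m and z of shim5 in the frame of tray below 0.045 m)) and ((x of foot in the frame of shim6 between -0.047 and 0.047 m and y of foot in the frame of shim6 between -0.018 and 0.018 m and height (world z) of shim6 below 0.024 m) or (x of shim6 in the frame of tray between -0.075 and 0.075 m and y of shim6 in the frame of tray between -0.046 and 0.046 m and z of shim6 in the frame of tray below 0.045 m)) and ((x of foot in the frame of old_shim_x between -0.047 and 0.047 m and y of foot in the frame of old_shim_x between -0.018 and 0.018 m and height (world z) of old_shim_x below 0.024 m) or (x of old_shim_x in the frame of tray between -0.075 and 0.075 m and y of old_shim_x in the frame of tray between -0.046 and 0.046 m and z of old_shim_x in the frame of tray below 0.045 m)) and ((x of foot in the frame of old_shim_y between -0.047 and 0.047 m and y of foot in the frame of old_shim_y between -0.018 and 0.018 m and height (world z) of old_shim_y below 0.024 m) or (x of old_shim_y in the frame of tray between -0.075 and 0.075 m and y of old_shim_y in the frame of tray between -0.046 and 0.046 m and z of old_shim_y in the frame of tray below 0.045 m))); the robot touches nothing.
It fails at once if a bystander (bottle, screwdriver, clamp) is moved more than 40 mm (distance of any of oil, driver, clamp from where it was at the start of the episode above 0.04 m).
Of shim1, shim2, shim3, shim4, shim5 only 4 to 5 are there at a start; the rules pass over those that are not, and their reading is None.
Of shim6, old_shim_x, old_shim_y only 1 to 1 are there at a start; the rules pass over those that are not, and their reading is None.
At some moment in a run one of plate, tray may be knocked a few centimetres aside while the robot is not near it.
Once in a run the grip may slacken for a moment while it holds something.
It also fails if it takes over 208 s, if anything falls off the work surface, if the arm or the gripper's body presses on something with over 40 N, if the wrist force passes 120 N, or if a joint passes its speed limit or range.

## Working session

There is one attempt and no reset: what is moved stays moved. The work goes in short steps, Python scripts to look and compute and a tool call to move; the robot and the scene stay as the last step left them, time stands still between calls to the robot, and variables do not carry over. Pictures are saved under pics/ and viewed, at most 14 in all, crops included, and the job is handed in when it is done.

Besides the shell and the picture viewer there is one more tool, called after "Emit:" by a JSON object that holds its "method" and its "body". move_arm: Moves the arm, as the interface text tells. Its arguments: {"type":"object","properties":{"increments":{"type":"array","items":{"type":"number"}},"grip":{"type":"number"}},"required":["increments"]}

```bash
mkdir -p pics
cat > h.py <<'E'
import numpy as np, cv2
from station import arm
def snap(n,f):
    c=arm.read_camera(n); cv2.imwrite('pics/'+f+'.png',cv2.cvtColor(c['pixels'],cv2.COLOR_RGB2BGR))
    np.savez('pics/'+f+'.npz',**{k:np.array(c[k]) for k in c}); return c
def load(f): return dict(np.load('pics/'+f+'.npz'))
def Rot(c):
    R=np.array(c['rotation'],float)
    if R.shape==(3,3): return R
    from scipy.spatial.transform import Rotation as S
    return S.from_euler('xyz',R).as_matrix()
def ray(c,u,v):
    x=(u-c['cx'])/c['fx'];y=(v-c['cy'])/c['fy'];rd=np.hypot(x,y);r=rd
    for _ in range(20): r=rd/(1+c['k1']*r*r)
    s=1/(1+c['k1']*r*r); d=Rot(c)@np.array([x*s,y*s,1.]); return np.array(c['origin'],float),d
def at(c,u,v,z):
    o,d=ray(c,u,v); return o+d*(z-o[2])/d[2]
def proj(c,p):
    q=Rot(c).T@(np.array(p,float)-np.array(c['origin'],float)); x,y=q[0]/q[2],q[1]/q[2]; s=1+c['k1']*(x*x+y*y)
    return np.array([c['fx']*x*s+c['cx'],c['fy']*y*s+c['cy']])
def tri(a,b):
    # a,b=(cam,u,v)
    A=[];B=[]
    M=np.zeros((3,3));w=np.zeros(3)
    for c,u,v in (a,b):
        o,d=ray(c,u,v);d/=np.linalg.norm(d);P=np.eye(3)-np.outer(d,d);M+=P;w+=P@o
    return np.linalg.solve(M,w)
E
python3 - <<'E'
from h import *
for n in('scene','side','wrist'):
    c=snap(n,n+'0'); print(n,c['origin'],np.round(c['rotation'],3).tolist(),c['fx'],c['k1'])
print(arm.state())
E
```

```text
scene [1330.74419344 -166.89658595 1033.00907689] [-2.477, -0.01, 1.446] 411.5948146455221 -0.06804334904302722
side [ 581.2714077  1194.09598285  785.22407943] [-2.072, 0.023, -3.117] 537.7610498567756 -0.01967569612949987
wrist [648.12261475  80.07573713 373.0055366 ] [2.824, 0.002, 0.0] 370.83866808792675 -0.01491575576130414
{'t': 0.15, 'joint_positions': array([-0.06577233,  0.62916106,  0.03845385,  1.51812547, -0.0270231 ,
        0.99630418, -0.0199981 ]), 'joint_vel': array([ 6.45602820e-05, -2.67493996e-03, -2.20092773e-04, -2.85756102e-03,
       -9.05001374e-04,  5.52349135e-04, -7.96408539e-04]), 'joint_torque': array([ 2.19518879e-03, -5.63800478e+01,  1.22790758e+00, -1.93650573e+01,
        1.11919764e-02,  7.40401709e-03, -1.44664841e-05]), 'tool_pos': array([6.49493868e+02, 1.86203930e-02, 2.07986808e+02]), 'eef_rot': array([-3.14011224e+00, -7.70279561e-06,  1.57075385e+00]), 'wrist_force': array([-0.28031265,  0.55206528, -0.34920401]), 'torque': array([ 0.04906841,  0.01328579, -0.03550588]), 'finger_force': 0.0, 'opening': 0.9997301919555376}
```

View pics/scene0.png

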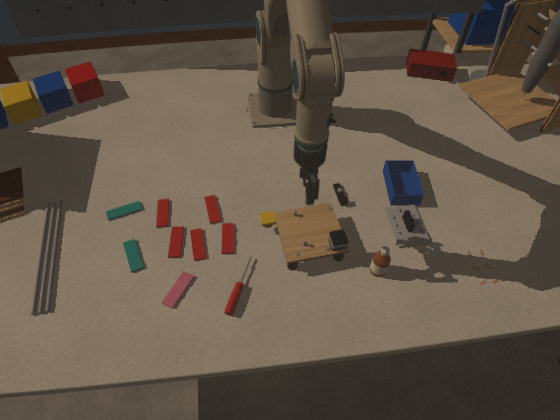

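View pics/side0.png

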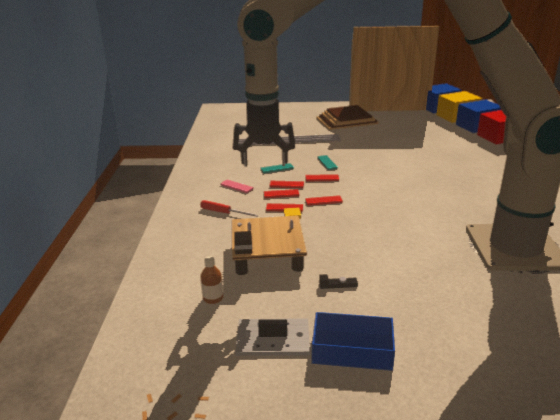

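Run:
```python
from h import *
a=cv2.imread('pics/scene0.png')[150:320,140:440]; b=cv2.resize(a,None,fx=2.6,fy=2.6,interpolation=cv2.INTER_CUBIC)
cv2.imwrite('pics/crop1.png',b)
c=load('scene0')
hsv=cv2.cvtColor(c['pixels'],cv2.COLOR_RGB2HSV)
m=(((hsv[...,0]<8)|(hsv[...,0]>172))&(hsv[...,1]>170)&(hsv[...,2]>80)).astype(np.uint8)
n,l,s,ce=cv2.connectedComponentsWithStats(m)
for i in range(1,n):
    if s[i,4]>40:
        ys,xs=np.nonzero(l==i); P=np.array([at(c,x,y,8)[:2] for x,y in zip(xs,ys)],np.float32)
        r=cv2.minAreaRect(P); print(s[i,4],np.round(ce[i]),np.round(r[0]),np.round(r[1]),round(r[2]))
```

```text
601 [431.  59.] [-278.  744.] [154. 280.] 5
467 [80. 73.] [-349. -828.] [145. 114.] 23
268 [212. 209.] [ 491. -263.] [108.  33.] 9
271 [162. 213.] [ 488. -421.] [107.  32.] 1
322 [227. 238.] [ 612. -221.] [ 34. 106.] 87
326 [176. 242.] [ 605. -376.] [ 33. 106.] 85
338 [198. 244.] [ 621. -311.] [107.  34.] 6
154 [232. 297.] [ 808. -216.] [15. 93.] 66
```

View pics/crop1.png

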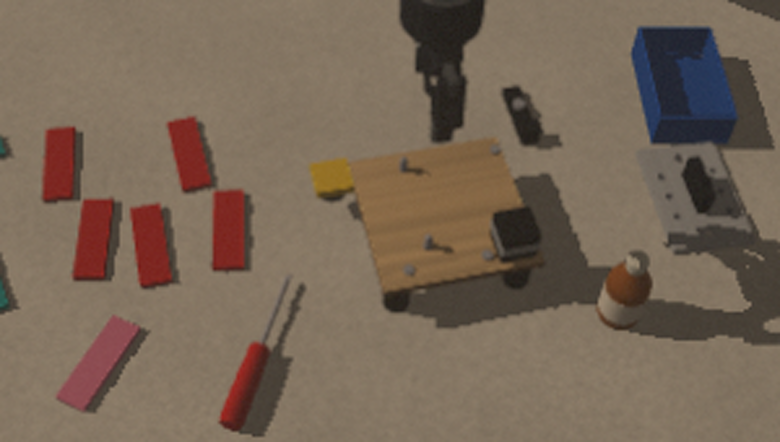

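View pics/wrist0.png

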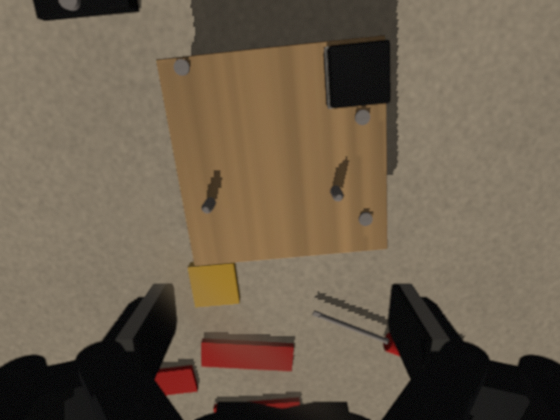

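```bash
cat >> h.py <<'E'
def mask(c,kind):
    hsv=cv2.cvtColor(c['pixels'],cv2.COLOR_RGB2HSV);H,S,V=[hsv[...,i].astype(int) for i in range(3)]
    if kind=='red': m=((H<8)|(H>172))&(S>170)&(V>60)
    if kind=='yellow': m=(H>20)&(H<28)&(S>190)&(V>90)
    if kind=='blue': m=(H>105)&(H<130)&(S>120)&(V>40)
    return m.astype(np.uint8)
def rects(c,kind,z,amin=150):
    m=mask(c,kind);n,l,s,ce=cv2.connectedComponentsWithStats(m);out=[]
    for i in range(1,n):
        if s[i,4]<amin: continue
        cs,_=cv2.findContours((l==i).astype(np.uint8),cv2.RETR_EXTERNAL,cv2.CHAIN_APPROX_NONE)
        P=np.array([at(c,x,y,z)[:2] for x,y in cs[0][:,0]],np.float32)
        r=cv2.minAreaRect(P);b=cv2.boxPoints(r);e=[b[1]-b[0],b[2]-b[1]];e=max(e,key=np.linalg.norm)
        ang=np.arctan2(e[1],e[0]);ang=(ang+np.pi/2)%np.pi-np.pi/2
        edge=s[i,0]==0 or s[i,1]==0 or s[i,0]+s[i,2]>=560 or s[i,1]+s[i,3]>=420
        out.append((r[0],sorted(r[1]),ang,ce[i],s[i,4],edge))
        print(kind,s[i,4],'px',np.round(ce[i],1),'ctr',np.round(r[0],1),'size',np.round(sorted(r[1]),1),'ang %.3f'%ang,'EDGE' if edge else '')
    return out
E
python3 - <<'E'
from h import *
w=load('wrist0');s=load('scene0')
a=rects(w,'yellow',60);b=rects(s,'yellow',60,20)
rects(w,'red',8)
for p in[(160,60),(193,264),(386,247),(328,43)]: print(at(w,*p,60).round(1))
E
```

```text
yellow 445 px [15.  93.4] ctr [ -160.2 -1039.7] size [108.9 137.3] ang 0.393 
red 1520 px [244.1 356.6] ctr [ 605.7 -217.1] size [ 35.  107.1] ang -0.052 
red 877 px [176.1 380.6] ctr [ 516.9 -255.7] size [36.5 49.1] ang 0.195 
red 175 px [282.8 404.1] ctr [ 647.4 -291.5] size [11.2 40.1] ang 0.002 
[551.6 104.2  60. ]
[564.6 -72.2  60. ]
[742.7 -54.8  60. ]
[683.  116.3  60. ]
```

Emit:
{"method": "move_arm", "body": {"increments": [-310,-150,-42,1.57,-310,-150,-42,1.57,-310,-150,-42,1.57,-310,-150,-42,1.57,-310,-150,-42,1.57,-310,-150,-42,1.57,-310,-150,-42,1.57,-310,-150,-42,1.57,-310,-150,-42,1.57,-310,-150,-42,1.57,-310,-150,-42,1.57,-310,-150,-42,1.57,-310,-150,-42,1.57,-310,-150,-42,1.57]}}

```text
t: 1.55
tool_pos: [500.0, -309.8, 250.6]
eef_rot: [-3.141, 0.0, 0.002]
wrist_force: [0.1, -0.6, 0.3]
opening: 1.002
finger_force: 0.0
```

Run:
```python
from h import *
w=snap('wrist','w1')
print(w['origin'],w['rotation'])
rects(w,'red',8);hsv=cv2.cvtColor(load('wrist0')['pixels'],cv2.COLOR_RGB2HSV);print(hsv[285,213])
```

```text
[ 578.60335196 -309.85632936  415.73524469] [ 2.82348465e+00  5.41235994e-04 -1.56846485e+00]
red 3697 px [281.8  53. ] ctr [ 614.  -309.7] size [ 34.7 104.1] ang 0.105 EDGE
red 3917 px [194.4  61.1] ctr [ 605.2 -219.8] size [ 35.8 107.9] ang -0.060 
red 3783 px [345.8  67.2] ctr [ 599.7 -374.8] size [ 34.9 107.8] ang -0.082 
red 2947 px [239.1 175.6] ctr [ 486.1 -262.2] size [ 35.  108.4] ang 0.149 
red 2936 px [379.6 178.7] ctr [ 483.4 -419.5] size [ 35.3 108.2] ang 0.005 
[ 21 173 156]
```

View pics/w1.png

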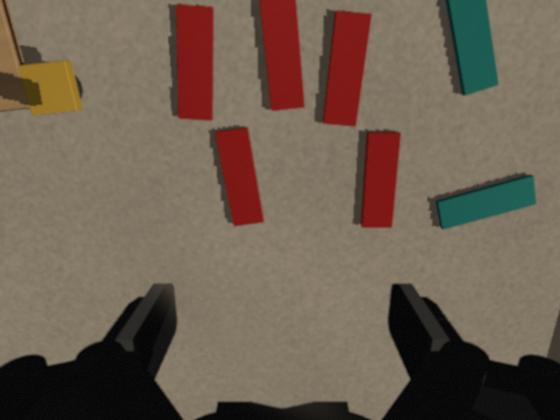

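```bash
sed -i "s/(H>20)&(H<28)&(S>190)&(V>90)/(H>18)\&(H<28)\&(S>160)\&(V>60)/" h.py
python3 - <<'E'
from h import *
for f in('wrist0','w1','scene0'):
    print(f); r=rects(load(f),'yellow',60,40)
a=load('wrist0');b=load('w1')
m=lambda c:[np.argwhere(mask(c,'yellow'))]
E
```

```text
wrist0
yellow 1483 px [217.2 282.2] ctr [583.3 -93.7] size [42.  42.7] ang 0.088 
w1
yellow 2574 px [50.2 86.8] ctr [582.6 -97.8] size [43.5 49.4] ang -1.491 
scene0
yellow 1133 px [ 19.6 101.8] ctr [ -101.3 -1009.5] size [121.  277.6] ang 0.473 
yellow 164 px [267.2 217.5] ctr [587.6 -96.3] size [42.8 43. ] ang -1.478
```

Emit:
{"method": "move_arm", "body": {"increments": [-56.5,-41.6,150,-0.149,-56.5,-41.6,150,-0.149,-56.5,-41.6,200,-0.149,-56.5,-41.6,200,-0.149,-56.5,-41.6,200,-0.149,-56.5,-41.6,200,-0.149], "grip": 60}}

```text
t: 2.2
tool_pos: [441.4, -267.2, 48.6]
eef_rot: [-3.138, 0.004, 0.15]
wrist_force: [0.0, -0.5, 0.0]
opening: 0.704
finger_force: 0.0
```

Emit:
{"method": "move_arm", "body": {"increments": [0,0,40,0,0,0,46,0,0,0,46,0,0,0,46,0]}}

```text
t: 2.6
tool_pos: [444.5, -269.3, 6.2]
eef_rot: [3.14, -0.002, 0.15]
wrist_force: [-0.0, -0.3, 0.4]
opening: 0.7
finger_force: 0.0
```

Emit:
{"method": "move_arm", "body": {"increments": [0,0,2.5,0,0,0,2.5,0,0,0,2.5,0]}}

```text
t: 2.9
tool_pos: [443.9, -268.5, 2.9]
eef_rot: [3.141, -0.001, 0.15]
wrist_force: [-1.0, -0.2, 0.1]
opening: 0.704
finger_force: 0.0
```

Emit:
{"method": "move_arm", "body": {"increments": [0,0,0,0,0,0,0,0,0,0,0,0,0,0,0,0,0,0,0,0], "grip": 25}}

```text
t: 3.4
tool_pos: [443.5, -268.4, 2.2]
eef_rot: [-3.142, 0.0, 0.15]
wrist_force: [0.4, -1.0, -0.2]
opening: 0.299
finger_force: 0.0
```

Run:
```python
from h import *
w=snap('wrist','w2'); rects(w,'red',8)
c=snap('side','s2'); cv2.imwrite('pics/v2.png',np.hstack([cv2.imread('pics/w2.png')[:,80:480],cv2.resize(cv2.imread('pics/s2.png')[130:235,240:340],(400,420))]))
```

```text
red 188 px [223.6   2.6] ctr [ 549.2 -227.5] size [ 2.7 14.5] ang -1.424 EDGE
red 1026 px [449.9   5. ] ctr [ 561.8 -314.4] size [ 4.2 36.4] ang -1.414 EDGE
red 1910 px [545.5  41.3] ctr [ 555.5 -354.5] size [15.2 28.9] ang 0.370 EDGE
red 19506 px [282.8 159.3] ctr [ 485.8 -262.2] size [ 35.1 108.2] ang 0.149 
red 998 px [550.1 304.6] ctr [ 444.1 -400. ] size [12.9 38.5] ang 0.386 EDGE
```

View pics/v2.png

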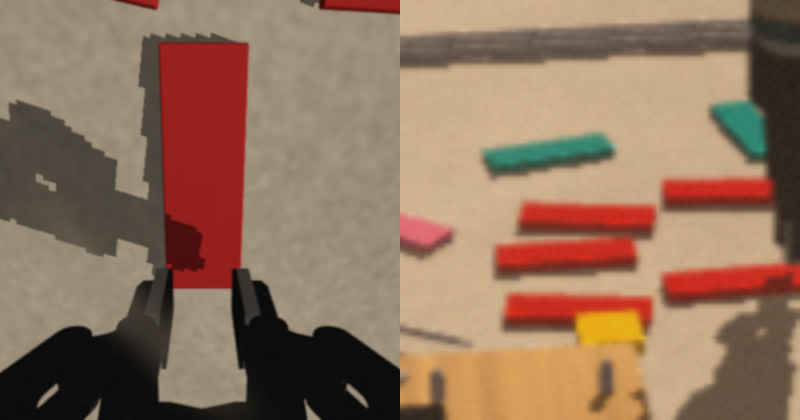

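Run:
```python
from h import *
c=load('s2'); p=arm.state()['tool_pos'];print(p)
im=cv2.imread('pics/s2.png')
x,y=proj(c,p).round().astype(int);print(x,y,proj(c,p+[0,0,30]))
cr=im[y-60:y+25,x-50:x+63].copy();cr=cv2.resize(cr,None,fx=6,fy=6,interpolation=cv2.INTER_CUBIC)
for k in(0,10,20,30,50):
    q=(proj(c,p+[0,0,k])-[x-50,y-60]+.5)*6;cv2.circle(cr,tuple(int(i) for i in q),3,(255,255,0),-1)
cv2.imwrite('pics/v3.png',cr)
```

```text
[ 443.4528288  -268.37253246    2.15568203]
337 199 [337.64652854 190.28195884]
```

View pics/v3.png

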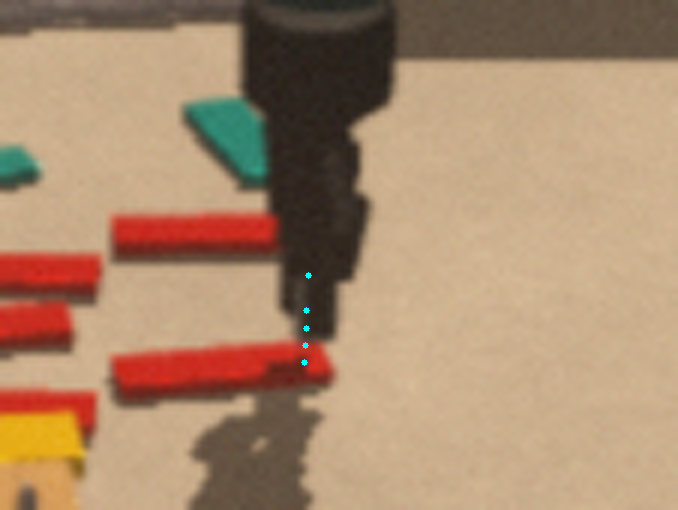

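Emit:
{"method": "move_arm", "body": {"increments": [0,0,0,0,0,0,0,0,0,0,0,0,0,0,4,0,0,0,8,0,0,0,11,0,0,0,14,0,0,0,14,0,0,0,14,0], "grip": 50}}

```text
t: 4.4
tool_pos: [443.4, -268.4, -11.9]
eef_rot: [-3.141, 0.0, 0.15]
wrist_force: [-0.2, 0.2, -0.2]
opening: 0.585
finger_force: 0.0
```

Emit:
{"method": "move_arm", "body": {"increments": [0,0,2,0,0,0,4,0,0,0,5,0,0,0,6,0,0,0,6,0]}}

```text
t: 4.9
tool_pos: [443.4, -268.3, -17.9]
eef_rot: [-3.141, 0.0, 0.15]
wrist_force: [0.1, 0.4, -0.1]
opening: 0.587
finger_force: 0.0
```

Run:
```python
from h import *
c=snap('side','s4');w=snap('wrist','w4'); p=arm.state()['tool_pos'];print(p,arm.state()['wrist_force'])
im=cv2.imread('pics/s4.png')
x,y=proj(c,p).round().astype(int)
cr=im[y-40:y+25,x-30:x+35].copy();cr=cv2.resize(cr,(420,420),interpolation=cv2.INTER_CUBIC)
cv2.imwrite('pics/v4.png',np.hstack([cv2.imread('pics/w4.png')[:,100:460],cr]))
```

```text
[ 443.4766925  -268.40311053  -17.79217703] [ 0.19791952 -0.20274593  0.30814811]
```

View pics/v4.png

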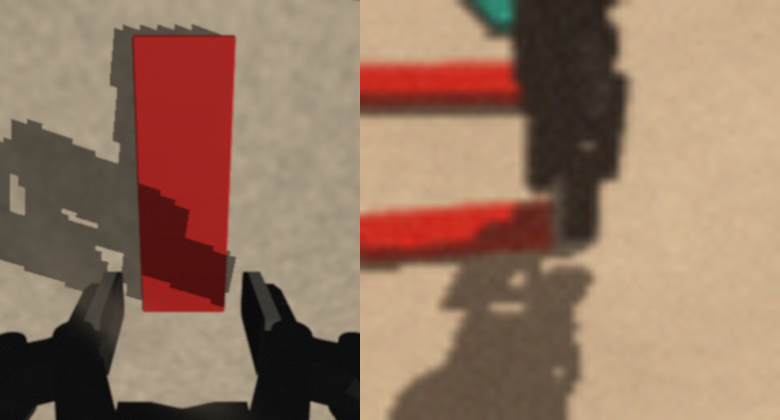

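Emit:
{"method": "move_arm", "body": {"increments": [0,0,1.5,0,0,0,3,0,0,0,4,0,0,0,4,0]}}

```text
t: 5.4
tool_pos: [443.4, -268.3, -22.0]
eef_rot: [-3.141, 0.0, 0.15]
wrist_force: [-0.7, 0.5, 0.2]
opening: 0.587
finger_force: 0.0
```

Emit:
{"method": "move_arm", "body": {"increments": [0,0,0,0,0,0,0,0,0,0,0,0,0,0,0,0], "grip": 30}}

```text
t: 5.8
tool_pos: [443.5, -268.4, -21.5]
eef_rot: [3.142, -0.0, 0.15]
wrist_force: [-0.6, 1.6, 5.4]
opening: 0.392
finger_force: 60.1
```

Add to h.py:
```python
def go(x,y,z,yaw,ref=None):
    s=arm.state();p=s['tool_pos'];yw=s['eef_rot'][2]
    if ref is not None: p=np.array(ref[:3]);yw=ref[3]
    d=np.array([x,y,z])-p
    print('inc dx %.1f dy %.1f dz %.1f roll %.3f'%(d[0]*np.cos(yw)+d[1]*np.sin(yw),d[0]*np.sin(yw)-d[1]*np.cos(yw),-d[2],(yw-yaw+np.pi/2)%np.pi-np.pi/2))
```

```text
(no output)
```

Emit:
{"method": "move_arm", "body": {"increments": [0,0,-40,0,0,0,-80,0,34.6,-159,-80,0.065,34.6,-159,-80,0.065,34.6,-159,-80,0.065,34.6,-159,-80,0.065,34.6,-159,-80,0.065,34.6,-159,-80,0.065]}}

```text
t: 6.6
tool_pos: [454.2, -107.3, 58.2]
eef_rot: [3.14, -0.001, 0.084]
wrist_force: [-0.5, 0.0, 0.2]
opening: 0.397
finger_force: 60.0
```

Run:
```python
from h import *
s=arm.state();print(s['tool_pos'],s['eef_rot'],s['opening'],s['finger_force'])
w=snap('wrist','w5'); rects(w,'yellow',60,300); rects(w,'red',62,300)
```

```text
[ 454.22999264 -107.27668538   58.24394936] [ 3.14012284e+00 -5.05475328e-04  8.43092168e-02] 0.39704310198453685 60.00350832939148
yellow 2380 px [278.1  10.4] ctr [562.7 -96.3] size [ 7.8 43.6] ang -1.486 EDGE
red 5324 px [503.4  37.8] ctr [ 561.2 -186.6] size [28.1 30.7] ang -0.056 EDGE
red 26166 px [282.8 168.2] ctr [ 490.2 -104.5] size [ 41.5 128.9] ang 0.080
```

View pics/w5.png

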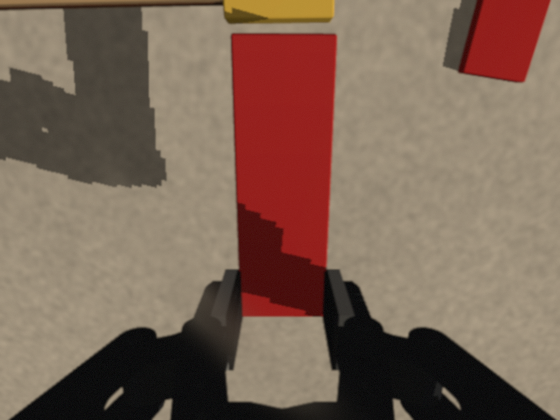

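Run:
```python
from h import *
s=arm.state();print(s['tool_pos']); go(453.5,-105.5,-19,.086); go(518.2,-99.9,-19,.086)
rects(load('w5'),'red',86,3000)
```

```text
[ 454.1248363  -108.01944673   58.27016344]
inc dx -0.4 dy -2.6 dz 77.3 roll -0.003
inc dx 64.5 dy -2.8 dz 77.3 roll -0.003
red 5324 px [503.4  37.8] ctr [ 556.9 -173.8] size [23.9 26.1] ang -0.056 EDGE
red 26166 px [282.8 168.2] ctr [ 496.5 -103.9] size [ 35.3 109.7] ang 0.080
```

Emit:
{"method": "move_arm", "body": {"increments": [-0.4,-2.6,40,0,-0.4,-2.6,70,0,-0.4,-2.6,77,0,-0.4,-2.6,77,0,-0.4,-2.6,77,0,15,-2.7,77,0,35,-2.8,77,0,50,-2.8,77,0,64.5,-2.8,77,0,64.5,-2.8,77,0,64.5,-2.8,77,0]}}

```text
t: 7.75
tool_pos: [517.7, -98.4, -18.4]
eef_rot: [3.141, -0.0, 0.084]
wrist_force: [-0.4, -0.3, -1.2]
opening: 0.399
finger_force: 60.2
```

Emit:
{"method": "move_arm", "body": {"increments": [0,0,2,0,0,0,2,0]}}

```text
t: 7.95
tool_pos: [516.8, -98.0, -20.9]
eef_rot: [-3.141, 0.001, 0.084]
wrist_force: [0.8, -0.2, -0.4]
opening: 0.398
finger_force: 60.2
```

Emit:
{"method": "move_arm", "body": {"increments": [0,0,0,0,0,0,0,0,0,0,0,0,0,0,-20,0,0,0,-70,0,0,0,-110,0,0,0,-110,0,0,0,-110,0], "grip": 52}}

```text
t: 8.75
tool_pos: [518.5, -97.4, 90.0]
eef_rot: [-3.142, -0.002, 0.085]
wrist_force: [-0.4, -0.5, -0.0]
opening: 0.611
finger_force: 0.0
```

Run:
```python
from h import *
s=arm.state();print(s['tool_pos'],s['eef_rot'],s['opening'])
w=snap('wrist','w6'); rects(w,'yellow',60,300); rects(w,'red',8,300)
go(562.3,-217.2,90,-.06);go(562.3,-217.2,-20.5,-.06)
```

```text
[518.53153387 -97.42921928  90.00756193] [-3.14156627e+00 -1.90311727e-03  8.54068127e-02] 0.6107849355291136
yellow 7180 px [287.1 120.9] ctr [582.1 -94.6] size [42.9 43.6] ang 0.097 
red 9712 px [484.2  89.1] ctr [ 605.3 -218.4] size [ 35.3 108.4] ang -0.061 EDGE
red 735 px [283.   70.2] ctr [609.7 -90.5] size [ 7.6 34.5] ang -1.485 
red 3111 px [282.5 196.1] ctr [527.8 -96.9] size [34.8 43.7] ang 0.086 
inc dx 34.2 dy 123.4 dz -1.0 roll 0.145
inc dx 34.2 dy 123.4 dz 109.5 roll 0.145
```

Emit:
{"method": "move_arm", "body": {"increments": [34.2,123.4,-1,0.145,34.2,123.4,-1,0.145,34.2,123.4,40,0.145,34.2,123.4,70,0.145,34.2,123.4,95,0.145,34.2,123.4,95,0.145]}}

```text
t: 9.4
tool_pos: [558.4, -216.1, -10.8]
eef_rot: [-3.138, 0.009, -0.061]
wrist_force: [-0.7, -0.6, -0.1]
opening: 0.611
finger_force: 0.0
```

Run:
```python
from h import *
s=arm.state();print(s['tool_pos'],s['eef_rot'],s['opening'])
w=snap('wrist','w7'); r=rects(w,'red',8,3000)
go(562.3,-217.2,-20.5,-.06)
```

```text
[ 558.43893699 -216.09891737  -10.82200596] [-3.13770813  0.00916209 -0.06131448] 0.6108415687804503
red 25089 px [508.1 126. ] ctr [ 614.  -308.6] size [ 38.  104.3] ang 0.105 EDGE
red 23877 px [282.2 153.2] ctr [ 605.8 -219.4] size [ 35.2 108.5] ang -0.061 
red 10980 px [ 29.5 290. ] ctr [560.2 -97.5] size [ 40.2 109.5] ang 0.075 EDGE
inc dx 2.3 dy 0.1 dz 11.9 roll -0.001
```

Emit:
{"method": "move_arm", "body": {"increments": [0,0,5,0,0,0,10,0,0,0,15,0,0,0,15,0,0,0,15,0,0,0,15,0]}}

```text
t: 10.05
tool_pos: [562.8, -217.9, -20.4]
eef_rot: [3.141, -0.001, -0.06]
wrist_force: [-0.3, -0.8, -0.1]
opening: 0.611
finger_force: 0.0
```

Emit:
{"method": "move_arm", "body": {"increments": [0,0,0,0,0,0,0,0,0,0,0,0,0,0,0,0], "grip": 30}}

```text
t: 10.45
tool_pos: [562.8, -217.9, -20.1]
eef_rot: [-3.141, -0.001, -0.06]
wrist_force: [-0.9, 0.9, 5.2]
opening: 0.391
finger_force: 59.7
```

Run:
```python
from h import *
go(452.7,-104.6,60,.086);go(452.7,-104.6,-9.5,.086)
```

```text
inc dx -116.7 dy -106.5 dz -80.1 roll -0.146
inc dx -116.7 dy -106.5 dz -10.6 roll -0.146
```

Emit:
{"method": "move_arm", "body": {"increments": [0,0,-40,0,-20,0,-80,0,-116.7,-50,-80,-0.146,-116.7,-106.5,-80,-0.146,-116.7,-106.5,-80,-0.146,-116.7,-106.5,-80,-0.146,-116.7,-106.5,-50,-0.146,-116.7,-106.5,-20,-0.146,-116.7,-106.5,-11,-0.146,-116.7,-106.5,-11,-0.146,-116.7,-106.5,-11,-0.146,-116.7,-106.5,-11,-0.146]}}

```text
t: 11.65
tool_pos: [453.2, -105.0, -8.9]
eef_rot: [3.141, -0.002, 0.086]
wrist_force: [0.4, -0.6, -0.2]
opening: 0.403
finger_force: 41.9
```

Run:
```python
from h import *
w=snap('wrist','w8'); rects(w,'red',18,1000)
s=arm.state();print(s['tool_pos'],s['eef_rot'],s['opening'],s['finger_force'])
go(517.5,-99,-9.5,.086)
```

```text
red 29291 px [279.8 150.4] ctr [ 500.7 -100. ] size [ 35.4 120.1] ang 0.098 EDGE
[ 453.21650281 -104.81854562   -8.83810991] [ 3.14081468e+00 -1.70537386e-03  8.58162074e-02] 0.4001378307114361 41.93512558937073
inc dx 64.5 dy -0.3 dz 0.7 roll -0.000
```

Run:
```python
from h import *
w=snap('wrist','w9');s=arm.state();print(s['tool_pos'],s['finger_force'],s['opening'])
m=mask(w,'red')
for r in range(0,330,15):
    x=np.flatnonzero(m[r])
    x=x[(x>150)&(x<420)]
    if len(x): print(r,x[0],x[-1], at(w,x[0],r,18)[:2].round(1),at(w,x[-1],r,18)[:2].round(1))
```

```text
[ 453.16708197 -104.65829471   -8.92464943] 41.93483054637909 0.3969100156459736
0 231 328 [559.  -78.6] [ 561.7 -110.7]
15 231 328 [554.5 -78.9] [ 557.3 -111.3]
30 232 327 [549.9 -79.4] [ 552.7 -111.5]
45 227 329 [545.1 -77.9] [ 548.1 -112.7]
60 228 329 [540.3 -78.5] [ 543.3 -113.3]
75 229 329 [535.5 -79. ] [ 538.5 -113.9]
90 230 328 [530.5 -79.6] [ 533.5 -114.2]
105 230 328 [525.4 -79.8] [ 528.4 -114.8]
120 231 327 [520.1 -80.4] [ 523.1 -115.1]
135 232 327 [514.8 -81. ] [ 517.8 -115.8]
150 233 327 [509.3 -81.6] [ 512.3 -116.5]
165 233 326 [503.7 -81.9] [ 506.7 -116.8]
180 234 326 [498.  -82.5] [ 501.  -117.5]
195 235 326 [492.1 -83.2] [ 495.1 -118.2]
210 236 325 [486.  -83.8] [ 489.  -118.6]
225 237 325 [479.8 -84.5] [ 482.8 -119.3]
240 238 324 [473.5 -85.2] [ 476.4 -119.7]
255 239 324 [466.9 -86. ] [ 469.9 -120.5]
270 240 323 [460.2 -86.7] [ 463.1 -120.9]
285 241 323 [453.2 -87.5] [ 456.2 -121.8]
300 241 322 [446.1 -87.9] [ 449.  -122.2]
```

Emit:
{"method": "move_arm", "body": {"increments": [15,0.5,0,0.01,32,0.7,0,0.01,50,1,0,0.01,64.5,1,0,0.01,64.5,1,0,0.01,64.5,1,0,0.01,64.5,1,0,0.01]}}

```text
t: 12.45
tool_pos: [515.5, -100.0, -9.6]
eef_rot: [-3.141, 0.001, 0.075]
wrist_force: [0.2, 0.6, -0.5]
opening: 0.388
finger_force: 61.7
```

Emit:
{"method": "move_arm", "body": {"increments": [0,0,1,0,0,0,1,0]}}

```text
t: 12.65
tool_pos: [516.1, -100.1, -10.8]
eef_rot: [-3.141, 0.001, 0.075]
wrist_force: [0.6, 0.2, 0.2]
opening: 0.391
finger_force: 61.7
```

Emit:
{"method": "move_arm", "body": {"increments": [0,0,0,0,0,0,0,0,0,0,0,0,0,0,-20,0,0,0,-70,0,0,0,-110,0,0,0,-110,0,0,0,-110,0], "grip": 52}}

```text
t: 13.45
tool_pos: [517.3, -99.6, 100.0]
eef_rot: [-3.141, -0.002, 0.076]
wrist_force: [0.6, -0.4, -0.8]
opening: 0.609
finger_force: 0.0
```

Run:
```python
from h import *
s=arm.state();print(s['tool_pos'],s['eef_rot'],s['opening'])
w=snap('wrist','w10'); rects(w,'yellow',60,300); rects(w,'red',16,300)
# third shim (483.4,-419.5) ang .005
go(440.8,-419.7,100,.005)
```

```text
[517.34262684 -99.63625696  99.97736484] [-3.14148945e+00 -1.90457259e-03  7.63539091e-02] 0.6086644774162104
yellow 6569 px [281.9 116.8] ctr [582.2 -94.6] size [42.9 43.4] ang 0.097 
red 663 px [279.7  68.7] ctr [609.3 -91.2] size [ 7.1 34.1] ang -1.494 
red 3354 px [281.2 192.4] ctr [528.4 -98. ] size [35.6 47.4] ang 0.080 
inc dx -99.9 dy 313.6 dz -1.0 roll 0.071
```

Emit:
{"method": "move_arm", "body": {"increments": [-40,50,0,0.071,-99.9,120,0,0.071,-99.9,170,0,0.071,-99.9,220,0,0.071,-99.9,270,0,0.071,-99.9,313.6,0,0.071,-99.9,313.6,40,0.071,-99.9,313.6,80,0.071,-99.9,313.6,95,0.071,-99.9,313.6,95,0.071,-99.9,313.6,95,0.071]}}

```text
t: 14.6
tool_pos: [441.1, -419.3, 4.3]
eef_rot: [-3.141, 0.0, 0.006]
wrist_force: [0.5, 0.7, -0.0]
opening: 0.61
finger_force: 0.0
```

Run:
```python
from h import *
w=snap('wrist','w11'); r=rects(w,'red',8,3000)
s=arm.state();print(s['tool_pos'],s['eef_rot'],s['opening'])
(x,y),_,a=r[np.argmin([abs(q[3][0]-280) for q in r])][:3]
go(x-43*np.cos(a),y-43*np.sin(a),-20.3,a)
```

```text
red 19153 px [285.8 162.6] ctr [ 482.9 -420.7] size [ 35.1 108.5] ang 0.006 
[ 441.79215799 -419.89460394    5.33732082] [ 3.14101435e+00 -1.06557034e-03  5.93928892e-03] 0.6076480823896514
inc dx -1.9 dy 1.1 dz 25.6 roll 0.000
```

Emit:
{"method": "move_arm", "body": {"increments": [-1,1,10,0,-1,1,18,0,-1,1,25,0,-1,1,25,0,-1,1,25,0,-1,1,25,0]}}

```text
t: 15.25
tool_pos: [440.0, -421.4, -20.6]
eef_rot: [3.141, -0.0, 0.005]
wrist_force: [0.4, -0.6, 0.6]
opening: 0.607
finger_force: 0.0
```

Emit:
{"method": "move_arm", "body": {"increments": [0,0,0,0,0,0,0,0,0,0,0,0,0,0,0,0,0,0,0,0], "grip": 30}}

```text
t: 15.75
tool_pos: [440.1, -421.6, -20.1]
eef_rot: [3.141, -0.001, 0.005]
wrist_force: [-0.9, -0.0, 5.4]
opening: 0.391
finger_force: 60.0
```

Run:
```python
from h import *
p=arm.state()['tool_pos'];print(p)
go(452.7,-105,60,.086);go(452.7,-105,p[2]+17.4,.086)
```

```text
[ 440.14145912 -421.62207628  -20.13623473]
inc dx 14.0 dy -316.6 dz -80.1 roll -0.081
inc dx 14.0 dy -316.6 dz -17.4 roll -0.081
```

Emit:
{"method": "move_arm", "body": {"increments": [0,0,-40,0,14,-50,-80,-0.081,14,-100,-80,-0.081,14,-150,-80,-0.081,14,-200,-80,-0.081,14,-250,-80,-0.081,14,-300,-80,-0.081,14,-316.6,-80,-0.081,14,-316.6,-50,-0.081,14,-316.6,-25,-0.081,14,-316.6,-18,-0.081,14,-316.6,-18,-0.081,14,-316.6,-18,-0.081,14,-316.6,-18,-0.081]}}

```text
t: 17.15
tool_pos: [453.0, -105.2, -1.9]
eef_rot: [3.141, -0.001, 0.085]
wrist_force: [0.1, -0.1, -0.0]
opening: 0.395
finger_force: 59.9
```

Run:
```python
from h import *
w=snap('wrist','w12');s=arm.state();print(s['tool_pos'],s['eef_rot'],s['finger_force'],s['opening'])
m=mask(w,'red')
for r in range(0,345,20):
    x=np.flatnonzero(m[r]);x=x[(x>150)&(x<420)]
    if len(x): print(r,x[0],x[-1], at(w,x[0],r,25)[:2].round(1),at(w,x[-1],r,25)[:2].round(1))
go(517.5,-100,-2.8,.086)
```

```text
[ 453.0307763  -105.10680626   -1.93539546] [ 3.14083893e+00 -1.55283122e-03  8.52422169e-02] 59.92205321788788 0.3909062512212123
0 232 331 [558.8 -79.5] [ 561.6 -112.2]
20 233 330 [552.8 -80.1] [ 555.6 -112.6]
40 229 332 [546.5 -79. ] [ 549.5 -114.1]
60 230 331 [540.2 -79.6] [ 543.2 -114.5]
80 231 330 [533.7 -80.3] [ 536.6 -115. ]
100 232 330 [527.  -80.9] [ 529.9 -115.8]
120 232 329 [520.  -81.2] [ 523.  -116.3]
140 233 328 [512.9 -81.9] [ 515.8 -116.8]
160 234 328 [505.5 -82.6] [ 508.5 -117.7]
180 235 327 [497.8 -83.4] [ 500.8 -118.3]
200 236 326 [489.9 -84.1] [ 492.9 -118.9]
220 237 325 [481.8 -84.9] [ 484.7 -119.5]
240 238 325 [473.3 -85.7] [ 476.3 -120.5]
260 239 324 [464.5 -86.5] [ 467.5 -121.2]
280 242 322 [455.5 -88.2] [ 458.3 -121.5]
300 242 321 [446.  -88.7] [ 448.8 -122.2]
inc dx 64.7 dy 0.4 dz 0.9 roll -0.001
```

Emit:
{"method": "move_arm", "body": {"increments": [0,0,0.9,0.005,8,0,0.9,0.005,18,0,0.9,0.005,26,0,0.9,0.005,34,0,0.9,0.005,42,0,0.9,0.005,50,0,0.9,0.005,58,0,0.9,0.005,64.7,0,0.9,0.005,64.7,0,0.9,0.005,64.7,0,0.9,0.005]}}

```text
t: 18.3
tool_pos: [516.6, -99.0, -3.8]
eef_rot: [-3.141, 0.001, 0.081]
wrist_force: [0.5, 0.1, -0.2]
opening: 0.397
finger_force: 59.9
```

Emit:
{"method": "move_arm", "body": {"increments": [0,0,0,0,0,0,0,0,0,0,0,0,0,0,-20,0,0,0,-60,0,0,0,-110,0,0,0,-130,0,0,0,-130,0,0,0,-130,0], "grip": 52}}

```text
t: 19.2
tool_pos: [516.7, -98.5, 126.2]
eef_rot: [-3.141, -0.0, 0.081]
wrist_force: [-0.1, -0.0, 0.1]
opening: 0.608
finger_force: 0.0
```

Run:
```python
from h import *
s=arm.state();print(s['tool_pos'],s['eef_rot'],s['opening'])
w=snap('wrist','w13'); rects(w,'yellow',60,300); rects(w,'red',24,300)
c=snap('side','s13')
im=cv2.resize(cv2.imread('pics/s13.png')[180:280,220:340],(480,400),interpolation=cv2.INTER_CUBIC)
cv2.imwrite('pics/v13.png',np.hstack([cv2.imread('pics/w13.png')[:400,120:440],im]))
```

```text
[516.67510551 -98.53661725 126.21160268] [-3.14090077e+00 -2.42682168e-04  8.12090008e-02] 0.6084348302761774
yellow 5235 px [284.4 113. ] ctr [581.9 -94.6] size [43.  43.4] ang 0.090 
red 571 px [282.2  69.5] ctr [609.3 -90.8] size [ 7.  33.8] ang -1.490 
red 771 px [553.7 131.8] ctr [ 590.7 -283.1] size [11.6 59.2] ang 0.307 EDGE
red 3080 px [282.8 183.7] ctr [529.7 -97.8] size [35.2 48.9] ang 0.089
```

View pics/v13.png

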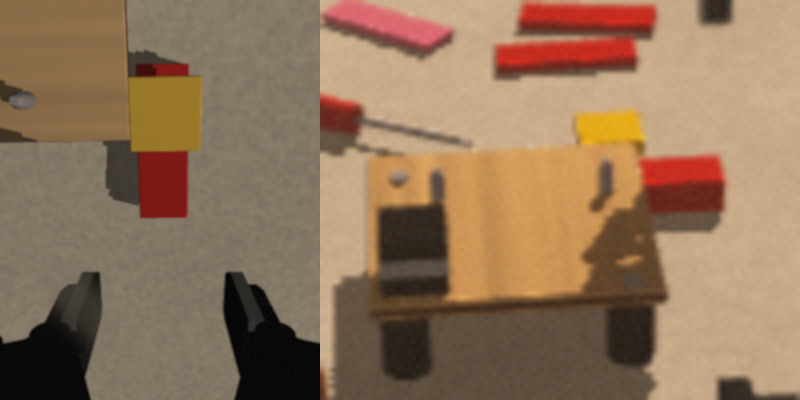

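Run:
```python
from h import *
print(arm.state()['tool_pos']);go(582.3,-94.5,60,.086)
```

```text
[515.85407443 -98.51708484 125.09527924]
inc dx 66.6 dy 1.4 dz 65.1 roll -0.005
```

Emit:
{"method": "move_arm", "body": {"increments": [30,1.4,0,0,66.6,1.4,0,0,66.6,1.4,0,0,66.6,1.4,0,0,66.6,1.4,30,0,66.6,1.4,50,0,66.6,1.4,62,0,66.6,1.4,62,0,66.6,1.4,62,0,66.6,1.4,62,0], "grip": 0}}

```text
t: 20.3
tool_pos: [583.9, -95.5, 65.3]
eef_rot: [3.141, -0.002, 0.081]
wrist_force: [-0.5, 0.8, 0.6]
opening: 0.002
finger_force: 0.0
```

Emit:
{"method": "move_arm", "body": {"increments": [0,0,3,0,0,0,6,0,0,0,9,0,0,0,11,0,0,0,11,0,0,0,11,0]}}

```text
t: 20.9
tool_pos: [583.3, -95.1, 53.2]
eef_rot: [3.142, 0.0, 0.081]
wrist_force: [-0.3, -0.4, 0.1]
opening: 0.003
finger_force: 0.0
```

Emit:
{"method": "move_arm", "body": {"increments": [0,0,2,0,0,0,4,0,0,0,6,0,0,0,7,0,0,0,7,0]}}

```text
t: 21.4
tool_pos: [583.2, -95.0, 46.1]
eef_rot: [-3.141, 0.0, 0.081]
wrist_force: [-0.9, 0.1, -0.2]
opening: -0.001
finger_force: 0.0
```

Emit:
{"method": "move_arm", "body": {"increments": [0,0,1.5,0,0,0,3,0,0,0,4,0,0,0,4,0]}}

```text
t: 21.8
tool_pos: [583.2, -95.0, 42.1]
eef_rot: [-3.141, 0.0, 0.081]
wrist_force: [-0.5, 0.7, 0.7]
opening: -0.006
finger_force: 0.0
```

Emit:
{"method": "move_arm", "body": {"increments": [0,0,1,0,0,0,2,0,0,0,2,0,0,0,2,0]}}

```text
t: 22.2
tool_pos: [583.3, -95.0, 40.3]
eef_rot: [-3.142, 0.0, 0.081]
wrist_force: [-0.3, -0.2, 0.8]
opening: -0.003
finger_force: 0.0
```

Emit:
{"method": "move_arm", "body": {"increments": [0,0,1,0,0,0,2,0,0,0,2,0,0,0,2,0]}}

```text
t: 22.6
tool_pos: [583.4, -95.1, 38.3]
eef_rot: [-3.142, 0.0, 0.081]
wrist_force: [0.4, -0.9, 1.3]
opening: -0.003
finger_force: 0.0
```

Emit:
{"method": "move_arm", "body": {"increments": [0,0,1,0,0,0,1.5,0,0,0,1.5,0,0,0,1.5,0]}}

```text
t: 23.0
tool_pos: [583.3, -95.3, 36.9]
eef_rot: [3.141, -0.0, 0.081]
wrist_force: [-0.7, 0.2, 1.7]
opening: 0.001
finger_force: 0.7
```

Emit:
{"method": "move_arm", "body": {"increments": [0,0,0.5,0,0,0,1,0,0,0,1,0,0,0,1,0]}}

```text
t: 23.4
tool_pos: [583.4, -95.2, 35.8]
eef_rot: [3.141, -0.0, 0.081]
wrist_force: [-0.1, 0.1, 1.4]
opening: -0.0
finger_force: 0.7
```

Emit:
{"method": "move_arm", "body": {"increments": [0,0,0.5,0,0,0,1,0,0,0,1,0,0,0,1,0]}}

```text
t: 23.8
tool_pos: [583.4, -95.2, 35.2]
eef_rot: [-3.141, -0.0, 0.081]
wrist_force: [-1.5, -0.9, 4.9]
opening: -0.001
finger_force: 2.6
```

Emit:
{"method": "move_arm", "body": {"increments": [0,0,0.5,0,0,0,1,0,0,0,1,0,0,0,1,0]}}

```text
t: 24.2
tool_pos: [583.5, -95.2, 35.1]
eef_rot: [-3.141, -0.001, 0.081]
wrist_force: [-3.5, -0.4, 12.1]
opening: 0.002
finger_force: 6.1
```

Emit:
{"method": "move_arm", "body": {"increments": [0,0,0,0,0,0,0,0,0,0,0,0,0,0,0,0,0,0,0,0,0,0,0,0,0,0,0,0,0,0,0,0,0,0,0,0,0,0,0,0,0,0,0,0]}}

```text
t: 25.3
tool_pos: [583.4, -95.1, 35.1]
eef_rot: [-3.141, -0.001, 0.081]
wrist_force: [-3.5, 0.1, 12.2]
opening: -0.005
finger_force: 6.1
```

Run:
```python
from h import *
s=arm.state();print(s['tool_pos'],s['wrist_force'])
c=snap('scene','sc14'); print(at(c,405,224,10),at(c,402,183,25)); rects(c,'blue',50,300); rects(load('scene0'),'blue',50,300)
d=snap('side','s14');print(at(d,275,338,10))
go(640,160,300,.086)
```

```text
[583.4303094  -95.1494066   35.11096832] [-3.52574062  0.14864106 12.22462777]
[625.73201933 331.73800778  10.        ] [469.7400483  368.16499479  25.        ]
blue 739 px [486.8  18.3] ctr [-564.7 1162.4] size [133.3 614.4] ang -0.614 EDGE
blue 500 px [48.5 83. ] ctr [-225.5 -922.8] size [110.  149.1] ang 0.416 
blue 647 px [403.9 182.5] ctr [483.4 357.6] size [112.1 185.3] ang -0.121 
blue 713 px [486.8  17.9] ctr [-565.8 1160.7] size [129.1 614. ] ang -0.610 EDGE
blue 503 px [48.5 83. ] ctr [-222.8 -921.7] size [109.7 154.9] ang 0.412 
blue 431 px [411.4 182.4] ctr [473.9 382.3] size [ 64.6 143.3] ang -0.115 
[619.69563491 353.05978746  10.        ]
inc dx 76.9 dy -249.8 dz -264.9 roll -0.005
```

Run:
```python
from h import *
go(550,335,190,.086)
```

```text
inc dx 1.3 dy -431.5 dz -154.9 roll -0.005
```

Emit:
{"method": "move_arm", "body": {"increments": [0,0,-40,0,0,0,-90,0,1.3,-50,-140,0,1.3,-100,-155,0,1.3,-150,-155,0,1.3,-200,-155,0,1.3,-250,-155,0,1.3,-300,-155,0,1.3,-350,-155,0,1.3,-400,-155,0,1.3,-431.5,-155,0,1.3,-431.5,-155,0,1.3,-431.5,-155,0,1.3,-431.5,-155,0], "grip": 45}}

```text
t: 26.8
tool_pos: [550.0, 333.7, 188.7]
eef_rot: [3.141, 0.0, 0.079]
wrist_force: [-0.1, 0.4, 0.0]
opening: 0.529
finger_force: 0.0
```

Run:
```python
from h import *
w=snap('wrist','w15');s=arm.state();print(s['tool_pos'],s['eef_rot']);rects(w,'blue',50,300)
```

```text
[550.23484665 333.15726265 188.92905334] [3.14077451e+00 4.44232508e-05 7.80690066e-02]
blue 12745 px [241.  244.4] ctr [476.9 370.1] size [ 96.1 151. ] ang -0.120
```

View pics/w15.png

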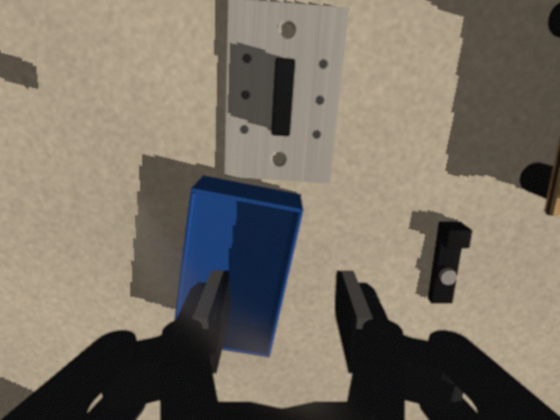

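Run:
```python
from h import *
w=load('w15')
g=cv2.cvtColor(w['pixels'],cv2.COLOR_RGB2GRAY)
a=at(w,288,30,10);b=at(w,279.5,159,10);print(a,b,(a+b)/2,np.linalg.norm(a-b),np.arctan2(a[1]-b[1],a[0]-b[0]))
cs=[at(w,*q,10) for q in[(229,1),(347,9),(330,183),(224,176)]];print(np.round(cs,1).tolist())
t=[at(w,*q,45) for q in[(275,58),(294,60),(290,135),(272,134)]];print(np.round(t,1).tolist(),np.mean(t,0))
yaw=np.arctan2(a[1]-b[1],a[0]-b[0]);m=(a+b)/2
go(m[0],m[1],60,yaw)
```

```text
[678.11378568 338.710008    10.        ] [568.65162324 337.40451655  10.        ] [623.38270446 338.05726228  10.        ] 109.46994708014451 0.011925852040583084
[[696.0, 389.1, 10.0], [697.9, 291.3, 10.0], [549.6, 287.8, 10.0], [548.4, 388.4, 10.0]]
[[652.6, 347.2, 45.0], [652.4, 332.4, 45.0], [595.1, 330.6, 45.0], [594.8, 345.4, 45.0]] [623.72063839 338.91187972  45.        ]
inc dx 73.3 dy 0.8 dz 128.9 roll 0.066
```

Emit:
{"method": "move_arm", "body": {"increments": [40,0.5,0,0.06,73.4,0.5,40,0.06,73.4,0.5,90,0.06,73.4,0.5,130,0.06,73.4,0.5,160,0.06,73.4,0.5,180,0.06,73.4,0.5,192,0.06,73.4,0.5,192,0.06,73.4,0.5,192,0.06,73.4,0.5,192,0.06]}}

```text
t: 27.85
tool_pos: [624.5, 341.0, -1.1]
eef_rot: [-3.14, -0.003, 0.021]
wrist_force: [-0.6, 0.3, -0.4]
opening: 0.528
finger_force: 0.0
```

Emit:
{"method": "move_arm", "body": {"increments": [0,0,0,0,0,0,0,0,0,0,0,0,0,0,0,0,0,0,0,0,0,0,0,0], "grip": 5}}

```text
t: 28.45
tool_pos: [623.8, 340.4, -1.9]
eef_rot: [-3.141, -0.001, 0.021]
wrist_force: [-0.7, -1.1, 6.3]
opening: 0.174
finger_force: 61.5
```

Emit:
{"method": "move_arm", "body": {"increments": [0,0,-10,0,0,0,-40,0,0,0,-80,0,0,0,-130,0,0,0,-150,0,0,0,-150,0,0,0,-150,0]}}

```text
t: 29.15
tool_pos: [621.2, 340.7, 145.0]
eef_rot: [3.141, 0.004, 0.021]
wrist_force: [-0.0, -0.7, -8.6]
opening: 0.176
finger_force: 59.7
```

Run:
```python
from h import *
s=arm.state();print(s['tool_pos'],s['wrist_force'],s['torque'],s['finger_force'])
a=load('wrist0');b=load('w13')
for q in[(207,207),(337,193)]: print(at(a,*q,60).round(1),at(a,*q,82).round(1))
print(at(b,142,100,82).round(1),tri((a,208,206),(b,142,100)).round(1))
im=cv2.resize(a['pixels'][30:290,150:410][...,::-1],(590,590),interpolation=cv2.INTER_CUBIC);cv2.imwrite('pics/v16.png',im)
```

```text
[621.20736341 340.69762083 145.00052431] [-0.04622463 -0.68808996 -8.62490299] [0.04248245 0.13921791 0.04587418] 59.689738154411316
[581.1 -16.6  60. ] [585.8  -9.8  82. ]
[695.4  -3.8  60. ] [692.1   2.1  82. ]
[584.8 -16.8  82. ] [584.2 -12.6  70.2]
```

View pics/v16.png

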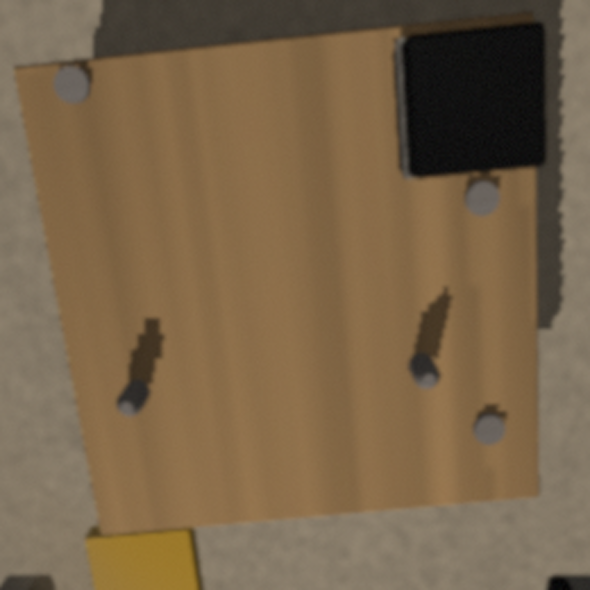

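Run:
```python
from h import *
a=load('wrist0')
for t,b in[((206.9,208.5),(210.4,198.8)),((339.1,196.6),(335.5,186.5))]: print(at(a,*t,82).round(1),at(a,*b,60).round(1))
go(500,-14,145,.09)
```

```text
[585.7 -11.1  82. ] [584.6  -9.1  60. ]
[694.   -0.9  82. ] [693.9   2.1  60. ]
inc dx -128.6 dy 352.1 dz 0.0 roll -0.069
```

Emit:
{"method": "move_arm", "body": {"increments": [-25,50,0,-0.069,-50,100,0,-0.069,-75,150,0,-0.069,-100,200,0,-0.069,-120,250,0,-0.069,-128.6,300,0,-0.069,-128.6,340,0,-0.069,-128.6,352,0,-0.069,-128.6,352,0,-0.069,-128.6,352,0,-0.069,-128.6,352,0,-0.069,-128.6,352,0,-0.069]}}

```text
t: 30.35
tool_pos: [501.2, -12.4, 145.9]
eef_rot: [-3.141, 0.002, 0.092]
wrist_force: [0.9, -0.4, -7.6]
opening: 0.176
finger_force: 60.5
```

Run:
```python
from h import *
w=snap('wrist','w17');s=arm.state();print(s['tool_pos'],s['eef_rot'],s['wrist_force'],w['origin'])
print(proj(w,(585.5,-11,82)),proj(w,(585.5,-11,60)))
```

```text
[501.4372886  -12.59232523 146.14820988] [-3.14118778e+00  1.35643209e-03  9.22583635e-02] [-0.78605121  0.14299409 -6.8597924 ] [579.82714695  -5.19460336 310.88286155]
[293.2230808   81.74756615] [292.26774138  82.56024567]
```

Emit:
{"method": "move_arm", "body": {"increments": [50,0,0,0,90,0,0,0,109,0,0,0,109,0,0,0,109,0,0,0,109,0,0,0]}}

```text
t: 31.0
tool_pos: [608.7, -3.9, 146.3]
eef_rot: [-3.141, 0.002, 0.09]
wrist_force: [-0.5, -0.1, -6.9]
opening: 0.171
finger_force: 60.5
```

Run:
```python
from h import *
w=snap('wrist','w18');s=arm.state();print(s['tool_pos'],s['eef_rot'],s['wrist_force'],w['origin'])
print(proj(w,(694,-.5,82)),proj(w,(694,-.5,60)))
a=cv2.imread('pics/w17.png');cv2.imwrite('pics/v18.png',np.hstack([cv2.resize(x[0:210,190:390],(400,420),interpolation=cv2.INTER_CUBIC) for x in(a,cv2.imread('pics/w18.png'))]))
```

```text
[608.96673975  -3.97906628 146.48818527] [-3.14108122e+00  1.73660729e-03  8.96178127e-02] [ 0.27125327  0.32526915 -7.16033299] [687.42703557   3.14877172 311.18345422]
[289.601308    79.54916574] [288.96062473  80.53860528]
```

View pics/v18.png

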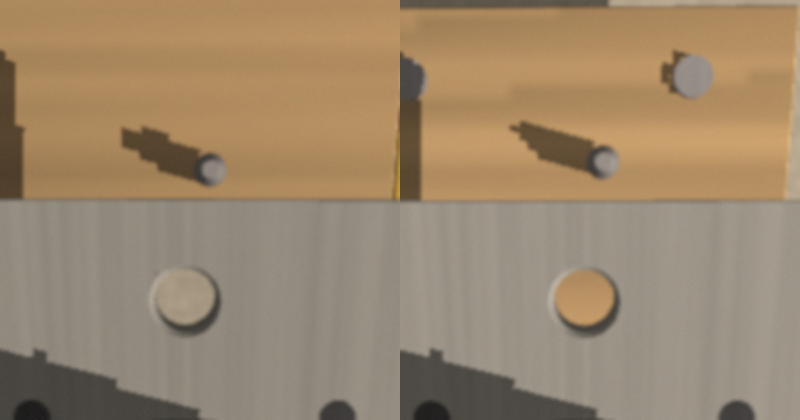

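Run:
```python
from h import *
A=load('w17');B=load('w18')
p1=at(A,295,84.3,82);p2=at(B,291,80.8,82);print(p1,p2,np.linalg.norm(p2-p1),np.arctan2(p2[1]-p1[1],p2[0]-p1[0]),(p1+p2)/2)
TA=np.array([501.4,-12.5]);TB=np.array([608.9,-3.9])
for c,u,T,yw in((A,282.5,TA,.0925),(B,282,TB,.0897)):
    h=at(c,u,150,158)[:2]-T;print('hole rel tool', h@[np.cos(yw),np.sin(yw)],h@[-np.sin(yw),np.cos(yw)], np.linalg.norm(h))
```

```text
[584.19404294 -12.17601701  82.        ] [693.3880877   -1.37826647  82.        ] 109.72661859542528 0.09856545416575992 [638.79106532  -6.77714174  82.        ]
hole rel tool 55.66729829818591 -0.019372165226097998 55.66730166893307
hole rel tool 55.62194787466039 0.11387789720633179 55.62206444880403
```

Run:
```python
from h import *
s=arm.state();print(s['tool_pos'],s['eef_rot'][2]);go(638.2,-6.9,90,.0965)
```

```text
[608.96673975  -3.97906628 146.48818527] 0.08961781273547453
inc dx 28.9 dy 5.5 dz 56.5 roll -0.007
```

Emit:
{"method": "move_arm", "body": {"increments": [28.9,5.5,0,-0.007,28.9,5.5,20,-0.007,28.9,5.5,40,-0.007,28.9,5.5,56,-0.007,28.9,5.5,56,-0.007,28.9,5.5,56,-0.007,28.9,5.5,56,-0.007,28.9,5.5,56,-0.007]}}

```text
t: 31.85
tool_pos: [640.4, -7.4, 92.0]
eef_rot: [3.141, -0.002, 0.097]
wrist_force: [0.4, -0.0, -7.4]
opening: 0.172
finger_force: 60.4
```

Run:
```python
from h import *
w=snap('wrist','w19');s=arm.state();print(s['tool_pos'],s['eef_rot'],s['wrist_force'])
t=s['tool_pos']
for z in(60,82): print(proj(w,(693.4,-1.4,z)))
h=t+[55.6*np.cos(.0965),55.6*np.sin(.0965),11.9];print(proj(w,h))
cv2.imwrite('pics/v19.png',cv2.resize(cv2.imread('pics/w19.png')[90:220,210:350],(560,520),interpolation=cv2.INTER_CUBIC));go(638.2,-6.9,90,.0965)
```

```text
[640.28384149  -7.24817929  91.84649139] [ 3.14144700e+00 -1.76972430e-03  9.67983608e-02] [-0.33659677 -0.22039286 -7.1744099 ]
[280.68092491 142.31250346]
[280.51770135 148.28475504]
[282.01087276 150.54740128]
inc dx -2.0 dy -0.5 dz 1.8 roll 0.000
```

View pics/v19.png

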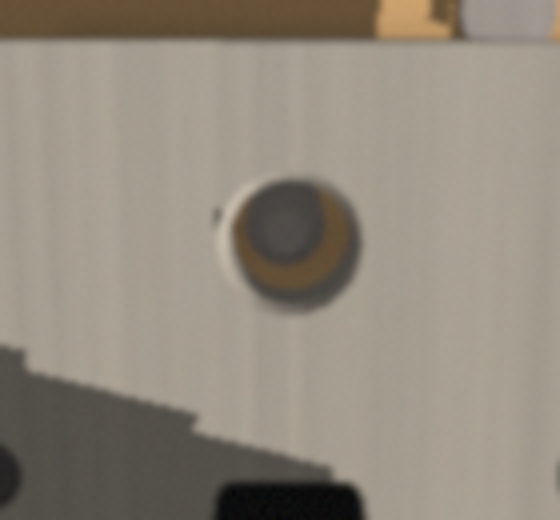

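Run:
```python
from h import *
w=load('w19');t=np.array([640.3,-7.25,91.9])
p=at(w,281.7,145,82);h=at(w,282.7,151,103.8);print(p,h,p-h)
d=(p-h)[:2];y=.0968;print('tool dx',d@[np.cos(y),np.sin(y)],'dy',d@[np.sin(y),-np.cos(y)]);s=arm.state();print(s['tool_pos'],s['wrist_force'])
```

```text
[694.98119999  -1.80548637  82.        ] [695.47508974  -2.19155403 103.8       ] [ -0.49388975   0.38606765 -21.8       ]
tool dx -0.4542646088515329 dy -0.4319941912650642
[640.28384149  -7.24817929  91.84649139] [-0.33659677 -0.22039286 -7.1744099 ]
```

Emit:
{"method": "move_arm", "body": {"increments": [-1,-0.5,0,-0.001,-1,-0.5,4,-0.001,-1,-0.5,8,-0.001,-1,-0.5,12,-0.001,-1,-0.5,14,-0.001,-1,-0.5,14,-0.001,-1,-0.5,14,-0.001]}}

```text
t: 32.6
tool_pos: [638.6, -6.8, 76.7]
eef_rot: [3.142, 0.0, 0.098]
wrist_force: [-0.0, -0.3, -6.5]
opening: 0.174
finger_force: 60.5
```

Emit:
{"method": "move_arm", "body": {"increments": [0,0,2,0,0,0,4,0,0,0,5,0,0,0,5,0]}}

```text
t: 33.0
tool_pos: [638.4, -6.7, 71.6]
eef_rot: [-3.141, 0.0, 0.098]
wrist_force: [-1.0, 0.3, -7.3]
opening: 0.175
finger_force: 60.5
```

Emit:
{"method": "move_arm", "body": {"increments": [0,0,3,0,0,0,6,0,0,0,9,0,0,0,10,0,0,0,10,0,0,0,10,0]}}

```text
t: 33.6
tool_pos: [638.6, -6.8, 61.8]
eef_rot: [3.142, -0.0, 0.098]
wrist_force: [0.0, 0.3, -7.3]
opening: 0.176
finger_force: 60.5
```

Emit:
{"method": "move_arm", "body": {"increments": [0,0,1,0,0,0,2,0,0,0,2,0,0,0,2,0]}}

```text
t: 34.0
tool_pos: [638.6, -6.7, 59.8]
eef_rot: [-3.142, -0.0, 0.098]
wrist_force: [-0.0, 0.6, -6.9]
opening: 0.172
finger_force: 60.5
```

Emit:
{"method": "move_arm", "body": {"increments": [0,0,1,0,0,0,1.5,0,0,0,1.5,0,0,0,1.5,0]}}

```text
t: 34.4
tool_pos: [638.7, -6.8, 58.4]
eef_rot: [-3.142, -0.0, 0.098]
wrist_force: [0.8, 0.6, -7.2]
opening: 0.173
finger_force: 60.7
```

Emit:
{"method": "move_arm", "body": {"increments": [0,0,0,0,0,0,0,0,0,0,0,0,0,0,0,0,0,0,0,0,0,0,-20,0,0,0,-60,0,0,0,-110,0,0,0,-120,0,0,0,-120,0,0,0,-120,0], "grip": 45}}

```text
t: 35.5
tool_pos: [637.8, -6.2, 177.3]
eef_rot: [-3.141, 0.002, 0.098]
wrist_force: [0.2, -0.6, -0.4]
opening: 0.524
finger_force: 0.0
```

Run:
```python
from h import *
w=snap('wrist','w20');s=arm.state();print(s['tool_pos'],s['wrist_force'])
# plate corners / bar via thresholds
hsv=cv2.cvtColor(w['pixels'],cv2.COLOR_RGB2HSV);im=w['pixels']
m=((hsv[...,1]<45)&(hsv[...,2]>80)).astype(np.uint8);m[300:]=0
n,l,st,ce=cv2.connectedComponentsWithStats(m)
for i in range(1,n):
    if st[i,4]>2000:
        cs,_=cv2.findContours((l==i).astype(np.uint8),cv2.RETR_EXTERNAL,cv2.CHAIN_APPROX_NONE)
        P=np.array([at(w,x,y,70)[:2] for x,y in cs[0][:,0]],np.float32);r=cv2.minAreaRect(P);print(st[i],r)
rects(w,'red',24,300)
c=snap('scene','sc20');rects(c,'red',8,100);rects(c,'blue',50,300)
```

```text
[637.40983778  -6.11554289 176.5820798 ] [ 0.73926068  0.26139891 -0.80108105]
[  214    81   141   206 17938] ((643.64453125, -6.472751617431641), (159.83277893066406, 99.01506805419922), 5.319930553436279)
red 1539 px [539.   26.4] ctr [ 784.7 -194.2] size [25.1 43. ] ang -0.372 EDGE
red 759 px [373.5 226. ] ctr [607.7 -93.5] size [25.3 28. ] ang -1.473 
red 605 px [431.   58.9] ctr [-282.9  745.9] size [157.8 274.4] ang -1.508 
red 559 px [81.2 75.3] ctr [-317.  -814.4] size [114.3 218.9] ang 0.395 
red 321 px [175.6 241.4] ctr [ 605.3 -376.3] size [ 32.6 106.5] ang -0.073 
red 332 px [197.5 243.8] ctr [ 621.4 -310.8] size [ 33.8 107.6] ang 0.102 
red 160 px [232.3 297.2] ctr [ 809.4 -216.3] size [15.3 95.3] ang -0.431 
blue 711 px [486.9  17.8] ctr [-565.3 1161.6] size [132.4 614.9] ang -0.618 EDGE
blue 504 px [48.6 83. ] ctr [-224.3 -922.4] size [109.7 151.9] ang 0.412 
blue 413 px [411.3 181.8] ctr [469.9 387.3] size [ 55.6 143.9] ang -0.115
```

Run:
```python
from h import *
go(560,-340,130,.1)
```

```text
inc dx -109.6 dy 324.6 dz 46.4 roll -0.002
```

Emit:
{"method": "move_arm", "body": {"increments": [-20,50,0,0,-40,100,0,0,-60,150,0,0,-80,200,0,0,-100,250,20,0,-109.6,300,46,0,-109.6,324.6,46,0,-109.6,324.6,46,0,-109.6,324.6,46,0,-109.6,324.6,46,0]}}

```text
t: 36.6
tool_pos: [561.3, -338.6, 131.1]
eef_rot: [-3.139, 0.001, 0.099]
wrist_force: [1.0, 0.7, 0.7]
opening: 0.528
finger_force: 0.0
```

Run:
```python
from h import *
w=snap('wrist','w21');s=arm.state();print(s['tool_pos'],s['eef_rot'][2])
for q in rects(w,'red',8,3000):
    if q[1][1]>100: go(*q[0],-20,q[2])
```

```text
[ 561.8422988  -338.14907483  131.5801278 ] 0.10014273642089755
red 6827 px [251.6 115.1] ctr [ 616.3 -309.7] size [ 35.  108.2] ang 0.102 
red 6354 px [335.3 145.7] ctr [ 600.1 -375. ] size [ 35.2 108.4] ang -0.083 
inc dx 57.1 dy -22.8 dz 151.6 roll -0.002
inc dx 34.4 dy 40.5 dz 151.6 roll 0.183
```

Emit:
{"method": "move_arm", "body": {"increments": [40,-23.3,20,0,57.5,-23.3,60,0,57.5,-23.3,100,0,57.5,-23.3,125,0,57.5,-23.3,140,0,57.5,-23.3,151,0,57.5,-23.3,151,0,57.5,-23.3,151,0,57.5,-23.3,151,0]}}

```text
t: 37.55
tool_pos: [617.2, -312.4, -17.0]
eef_rot: [3.14, -0.002, 0.098]
wrist_force: [-0.4, -0.4, 0.2]
opening: 0.529
finger_force: 0.0
```

Emit:
{"method": "move_arm", "body": {"increments": [0,0,0,0,0,0,0,0,0,0,0,0,0,0,0,0,0,0,0,0], "grip": 30}}

```text
t: 38.05
tool_pos: [617.1, -312.3, -16.6]
eef_rot: [3.141, -0.002, 0.098]
wrist_force: [-0.4, 1.6, 5.4]
opening: 0.373
finger_force: 58.9
```

Run:
```python
from h import *
s=arm.state();print(s['tool_pos'],s['eef_rot'][2])
go(477,370,150,-.12)
c=snap('side','s22');rects(c,'blue',50,300);rects(load('side0'),'blue',50,300)
```

```text
[ 617.11400084 -312.31808396  -16.64834696] 0.09775666518633108
inc dx -72.9 dy -692.7 dz -166.6 roll 0.218
blue 365 px [467.5 118.2] ctr [-119.5 -862.5] size [ 76.5 317.2] ang 1.305 
blue 1974 px [360.5 349.7] ctr [466.7 401.8] size [136. 153.] ang -0.124 
blue 357 px [438.3  94.2] ctr [  -64.3 -1128.7] size [122.1 426. ] ang 1.088 
blue 667 px [473.9 112.4] ctr [-147.  -909.8] size [152.  393.3] ang 0.973 
blue 1959 px [356.2 349.2] ctr [465.9 399.5] size [141.3 156. ] ang -0.116
```

Emit:
{"method": "move_arm", "body": {"increments": [0,0,-40,0,0,0,-90,0,-5,-45,-130,0.05,-10,-90,-167,0.1,-15,-140,-167,0.15,-20,-190,-167,0.2,-26,-240,-167,0.218,-31,-290,-167,0.218,-36,-340,-167,0.218,-41,-390,-167,0.218,-46,-440,-167,0.218,-52,-490,-167,0.218,-57,-540,-167,0.218,-62,-590,-167,0.218,-67,-640,-167,0.218,-73,-680,-167,0.218,-73,-693,-167,0.218,-73,-693,-167,0.218,-73,-693,-167,0.218]}}

```text
t: 40.0
tool_pos: [475.9, 370.6, 148.7]
eef_rot: [3.141, -0.001, -0.12]
wrist_force: [-0.3, -1.3, -0.1]
opening: 0.373
finger_force: 59.5
```

Run:
```python
from h import *
w=snap('wrist','w23');s=arm.state();print(s['tool_pos'],s['eef_rot'],s['finger_force'],s['opening'])
rects(w,'blue',50,300);rects(w,'red',175,300)
m=mask(w,'blue')
for r in range(60,340,30):
    x=np.flatnonzero(m[r])
    if len(x):print(r,x[0],x[-1],at(w,x[0],r,50)[:2].round(1),at(w,x[-1],r,50)[:2].round(1))
```

```text
[476.39277329 369.42322008 148.87687759] [ 3.14119281e+00 -8.70558367e-04 -1.21814032e-01] 59.50888931751251 0.37391732089153273
blue 10176 px [281.7 165.9] ctr [476.5 370. ] size [ 96.2 130.9] ang -0.118 
red 18892 px [282.6 267.1] ctr [477.2 369.7] size [ 35.4 107.8] ang -0.119 
120 214 350 [541.2 409.9] [529.9 316.4]
150 215 349 [520.6 412.8] [509.3 318.4]
180 217 348 [499.  415.2] [487.6 320.5]
210 218 346 [476.3 418.4] [464.9 323.5]
240 220 345 [452.3 421.1] [440.9 325.8]
270 222 343 [426.9 423.9] [415.6 329.1]
```

Run:
```python
from h import *
for f in('w15','w23'):
    w=load(f);m=mask(w,'blue');n,l,s,ce=cv2.connectedComponentsWithStats(m);i=1+np.argmax(s[1:,4]);ys,xs=np.nonzero(l==i)
    P=np.array([at(w,x,y,50)[:2] for x,y in zip(xs,ys)])-[470,371];a=P@[np.cos(-.119),np.sin(-.119)];b=P@[np.sin(.119),np.cos(.119)]
    print(f,s[i],'along',a.min(),a.max(),'across',b.min(),b.max())
    for u in (225,240,260,280,300,320,335):
        y=ys[xs==u]; 
        if len(y):print(u,y.min(),y.max(),at(w,u,y.min(),50)[:2].round(1),at(w,u,y.max(),50)[:2].round(1))
```

```text
w15 [  176   176   126   167 12745] along -68.59408590023244 82.41542998239737 across -48.08213226431108 47.96766159172959
225 181 270 [553.5 381.8] [470.7 379.3]
240 184 316 [551.9 369.2] [423.3 363.6]
260 187 324 [550.7 352.3] [415.9 344.1]
280 191 306 [548.5 335.2] [437.2 326.5]
300 203 218 [539.3 317.3] [525.8 316.1]
w23 [  213   111   139   171 10176] along -58.81287566493696 72.00963814678848 across -48.309166587032 47.95193061172048
225 112 276 [545.5 401.5] [421.4 422.4]
240 112 155 [544.3 391.2] [515.  395.8]
260 112 155 [542.6 377.6] [513.3 381.6]
280 112 154 [541.  363.9] [512.3 367.4]
300 112 154 [539.4 350.2] [510.6 353.3]
320 112 154 [537.7 336.6] [508.9 339.1]
335 112 267 [536.5 326.3] [418.9 335.2]
```

Emit:
{"method": "move_arm", "body": {"increments": [-12.6,-0.7,40,0,-12.6,-0.7,85,0,-12.6,-0.7,120,0,-12.6,-0.7,139,0,-12.6,-0.7,139,0,-12.6,-0.7,139,0,-12.6,-0.7,139,0]}}

```text
t: 40.75
tool_pos: [465.1, 372.8, 11.1]
eef_rot: [-3.14, -0.002, -0.122]
wrist_force: [0.3, -0.1, 0.4]
opening: 0.372
finger_force: 59.6
```

Emit:
{"method": "move_arm", "body": {"increments": [0,0,0,0,0,0,0,0,0,0,0,0,0,0,-20,0,0,0,-60,0,0,0,-110,0,0,0,-140,0,0,0,-140,0,0,0,-140,0], "grip": 46}}

```text
t: 41.65
tool_pos: [463.3, 373.5, 149.8]
eef_rot: [-3.14, -0.0, -0.12]
wrist_force: [-0.7, -0.1, -1.1]
opening: 0.536
finger_force: 0.0
```

Run:
```python
from h import *
w=snap('wrist','w24');s=arm.state();print(s['tool_pos'],s['eef_rot'])
rects(w,'red',12,300);rects(w,'blue',50,300)
go(600.1,-375,140,-.083)
```

```text
[462.54731758 373.19191146 148.73047412] [ 3.14143188e+00  1.29349997e-03 -1.19831168e-01]
red 5301 px [281.8 184.5] ctr [464.  373.5] size [ 35.3 109.9] ang -0.119 
blue 19980 px [284.6 193.2] ctr [462.1 371.8] size [ 96.2 156.2] ang -0.118 
inc dx 226.0 dy 726.4 dz 8.7 roll -0.037
```

Emit:
{"method": "move_arm", "body": {"increments": [14,46,0,0,28,92,0,0,43,138,0,0,57,184,0,0,71,230,0,0,86,276,0,0,100,322,0,0,114,368,0,0,128,414,0,0,143,460,0,0,157,506,0,0,171,552,0,0,186,598,0,-0.02,200,644,0,-0.037,214,690,0,-0.037,226,726,5,-0.037,226,726,50,-0.037,226,726,90,-0.037,226,726,90,-0.037,226,726,90,-0.037]}}

```text
t: 43.7
tool_pos: [599.9, -374.2, 58.0]
eef_rot: [-3.14, 0.003, -0.083]
wrist_force: [0.8, 0.4, 0.4]
opening: 0.542
finger_force: 0.0
```

Run:
```python
from h import *
w=snap('wrist','w25');s=arm.state();print(s['tool_pos'],s['eef_rot'][2])
for q in rects(w,'red',8,3000):go(*q[0],-19,q[2])
```

```text
[ 601.01328957 -375.24991784   60.02718964] -0.08299841425224197
red 9508 px [284.  215.8] ctr [ 600.5 -375.6] size [ 35.  108.4] ang -0.083 
inc dx -0.5 dy 0.4 dz 79.0 roll -0.000
```

Emit:
{"method": "move_arm", "body": {"increments": [0,0.4,30,0,0,0.4,55,0,0,0.4,70,0,0,0.4,78,0,0,0.4,78,0,0,0.4,78,0,0,0.4,78,0]}}

```text
t: 44.45
tool_pos: [601.5, -375.9, -17.2]
eef_rot: [3.14, -0.002, -0.083]
wrist_force: [0.5, 0.3, 0.1]
opening: 0.54
finger_force: 0.0
```

Emit:
{"method": "move_arm", "body": {"increments": [0,0,0,0,0,0,0,0,0,0,0,0,0,0,0,0,0,0,-40,0,0,0,-90,0,0,0,-140,0,0,0,-167,0,0,0,-167,0], "grip": 30}}

```text
t: 45.35
tool_pos: [603.0, -377.8, 154.6]
eef_rot: [3.136, -0.009, -0.083]
wrist_force: [-0.3, -0.1, -1.1]
opening: 0.376
finger_force: 59.5
```

Run:
```python
from h import *
s=arm.state();print(s['tool_pos'],s['eef_rot'][2],s['finger_force'])
go(462.5,372,150,-.119)
c=snap('side','s26');rects(c,'blue',50,1000)
```

```text
[ 602.95793965 -377.84800974  154.56538097] -0.08309908993677206 59.502777457237244
inc dx -202.2 dy -735.6 dz 4.6 roll 0.036
blue 1005 px [368.  355.9] ctr [446.6 401.6] size [117.6 140.8] ang 1.457
```

Emit:
{"method": "move_arm", "body": {"increments": [-13,-46,0,0.036,-26,-92,0,0.036,-38,-138,0,0.036,-51,-184,0,0.036,-63,-230,0,0.036,-76,-276,0,0.036,-88,-322,0,0.036,-101,-368,0,0.036,-114,-414,0,0.036,-126,-460,0,0.036,-139,-506,0,0.036,-151,-552,0,0.036,-164,-598,0,0.036,-177,-644,0,0.036,-189,-690,0,0.036,-201,-734,0,0.036,-201,-734,0,0.036,-201,-734,0,0.036,-201,-734,0,0.036]}}

```text
t: 47.3
tool_pos: [461.4, 371.0, 147.7]
eef_rot: [3.14, 0.0, -0.121]
wrist_force: [0.6, 0.7, -0.4]
opening: 0.378
finger_force: 59.6
```

Run:
```python
from h import *
w=snap('wrist','w27');s=arm.state();print(s['tool_pos'],s['eef_rot'],s['finger_force'])
rects(w,'blue',50,300);rects(w,'red',175,300)
m=mask(w,'blue')
for r in range(90,300,30):
    x=np.flatnonzero(m[r])
    if len(x):print(r,x[0],x[-1],at(w,x[0],r,50)[:2].round(1),at(w,x[-1],r,50)[:2].round(1))
```

```text
[461.69082388 370.81064575 148.00572239] [ 3.14007108e+00  2.72144638e-04 -1.22225745e-01] 59.59380626678467
blue 11475 px [277.7 154.1] ctr [469.1 371. ] size [ 96.3 141.8] ang -0.118 
red 20656 px [282.1 258.5] ctr [469.3 369.5] size [ 35.1 121.7] ang -0.117 
120 210 349 [526.9 412.6] [515.3 317.4]
150 212 347 [506.4 414.9] [494.9 320.2]
180 214 346 [484.9 417.4] [473.3 322.4]
210 216 344 [462.2 419.9] [450.6 325.4]
240 218 343 [438.3 422.7] [426.7 327.8]
270 221 341 [412.9 424.8] [401.5 331.1]
```

Emit:
{"method": "move_arm", "body": {"increments": [0,-1,40,0,0,-1,85,0,0,-1,115,0,0,-1,133,0,0,-1,133,0,0,-1,133,0,0,-1,133,0]}}

```text
t: 48.05
tool_pos: [462.9, 373.7, 16.8]
eef_rot: [-3.14, -0.002, -0.12]
wrist_force: [0.6, 0.2, 0.3]
opening: 0.377
finger_force: 59.6
```

Emit:
{"method": "move_arm", "body": {"increments": [0,0,0,0,0,0,0,0,0,0,0,0,0,0,-20,0,0,0,-60,0,0,0,-110,0,0,0,-150,0,0,0,-150,0,0,0,-150,0], "grip": 46}}

```text
t: 48.95
tool_pos: [461.7, 374.6, 166.3]
eef_rot: [-3.14, -0.001, -0.119]
wrist_force: [-0.1, 0.5, -0.7]
opening: 0.538
finger_force: 0.0
```

Run:
```python
from h import *
w=snap('wrist','w28');s=arm.state();print(s['tool_pos'],s['eef_rot'])
rects(w,'red',20,300);rects(w,'blue',50,300)
go(560,-10,200,.098)
```

```text
[460.75796281 374.17087179 165.01596228] [-3.14134420e+00  1.01534039e-03 -1.18783647e-01]
red 5211 px [281.4 181.6] ctr [463.  374.9] size [ 35.4 112.4] ang -0.120 
blue 17858 px [286.4 186.2] ctr [462.1 371.8] size [ 96.1 155.7] ang -0.118 
inc dx 144.1 dy 369.7 dz -35.0 roll -0.217
```

Emit:
{"method": "move_arm", "body": {"increments": [17,45,-35,0,34,90,-35,0,52,135,-35,-0.05,70,180,-35,-0.1,88,225,-35,-0.15,105,270,-35,-0.217,123,315,-35,-0.217,144,369.7,-35,-0.217,144,369.7,-35,-0.217,144,369.7,-35,-0.217,144,369.7,-35,-0.217]}}

```text
t: 50.1
tool_pos: [559.6, -8.6, 199.0]
eef_rot: [-3.14, 0.003, 0.099]
wrist_force: [-0.9, 0.5, -0.2]
opening: 0.544
finger_force: 0.0
```

Run:
```python
from h import *
snap('wrist','w29');print(arm.state()['tool_pos']); rects(load('w29'),'red',24,200)
L={}
for f in('w20','w29'):
    w=load(f);hsv=cv2.cvtColor(w['pixels'],cv2.COLOR_RGB2HSV)
    m=((hsv[...,1]<45)&(hsv[...,2]>80)).astype(np.uint8);m[330:]=0
    m=cv2.morphologyEx(m,cv2.MORPH_OPEN,np.ones((7,7)))
    n,l,st,ce=cv2.connectedComponentsWithStats(m);i=1+np.argmax(st[1:,4])
    cs,_=cv2.findContours((l==i).astype(np.uint8),cv2.RETR_EXTERNAL,cv2.CHAIN_APPROX_NONE);q=cv2.convexHull(cs[0])[:,0].astype(float)
    b=cv2.approxPolyDP(cv2.convexHull(cs[0]),8,True)[:,0];print(f,st[i],b.tolist(),[at(w,*p,70)[:2].round(1).tolist() for p in b])
    bk=((hsv[...,2]<40)).astype(np.uint8);bk[300:]=0;n,l,st,ce=cv2.connectedComponentsWithStats(bk)
    for j in range(1,n):
        if st[j,4]>150: print('dark',st[j],ce[j].round(1),at(w,*ce[j],105).round(1))
```

```text
[559.71845992  -7.88699035 199.16001738]
red 501 px [380.7 136.3] ctr [608.3 -93.5] size [14.3 28.1] ang -1.470 
red 1738 px [367.8 218.7] ctr [531.  -94.9] size [38.8 51.2] ang 0.084 
w20 [  214    96   141   191 17195] [[354, 98], [335, 285], [229, 285], [214, 97]] [[716.7, -49.0], [569.1, -56.8], [560.4, 30.5], [707.7, 48.9]]
dark [ 103   68   76   69 4661] [141.3 101.4] [702.   87.3 105. ]
dark [ 274  161   22   91 1913] [284.4 205.9] [643.7  -7.  105. ]
dark [335 272  16  28 282] [341.3 288.3] [585.8 -54.2 105. ]
dark [ 89 278  34  22 644] [106.  289.3] [568.  115.6 105. ]
dark [360 284  18  16 180] [367.8 292.1] [584.5 -73.8 105. ]
w29 [  222     0   140   187 16372] [[361, 0], [350, 186], [231, 186], [222, 0]] [[704.3, -49.8], [570.2, -62.9], [560.6, 33.6], [694.7, 47.6]]
dark [117   0  69  12 783] [152.4   5.3] [680.9  84.9 105. ]
dark [ 281   45   24   92 2051] [292.4  89.7] [639.5  -7.3 105. ]
dark [107 260  25  20 360] [118.  270.3] [493.7 113.4 105. ]
dark [337 272  16  28 287] [343.  288.1] [495.9 -63.  105. ]
dark [360 284  19  16 187] [369. 292.] [494.4 -84.  105. ]
```

```bash
python3 -c "
from station import arm
print(arm.finish_job())"
```

```text
the job is handed in; nothing more can be done
None
```

I handed the job in; no verdict came back. Three shims are under the short foot, and the yellow corner held firm under about 12 N for over a second. The plate is over both pins and looked flush in the wrist-camera measurements, and both spare shims are in the tray.

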